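Restock the workpiece pallet and restart the station

TASK

The pallet of the training station has two empty pockets: take the two spare workpieces, one lying on the slotted plate and one standing on edge in the roll chute, and seat one in each empty pocket, lying flat and fully down, without dropping them and leaving the four workpieces that are already in place. When the pallet is full, press the reset button on the operator box (the end one, farthest from the mushroom stop head) all the way in and let it go, then the start button in the middle. Leave the other things on the plate where they are.

Things in the scene. Friction and masses are not known exactly. Their poses are not given: they have to be found in the camera images.
- seated1: brown turned plastic disc, 44 mm in diameter, 28 mm thick, same at both ends, about 60 g; origin at its centre, z along its axis. One of the four that already sit flat in pockets of the pallet (which pockets differs every time); it stays where it is
- seated2: brown turned plastic disc, 44 mm in diameter, 28 mm thick, same at both ends, about 60 g; origin at its centre, z along its axis. One of the four that already sit flat in pockets of the pallet (which pockets differs every time); it stays where it is
- seated3: brown turned plastic disc, 44 mm in diameter, 28 mm thick, same at both ends, about 60 g; origin at its centre, z along its axis. One of the four that already sit flat in pockets of the pallet (which pockets differs every time); it stays where it is
- seated4: brown turned plastic disc, 44 mm in diameter, 28 mm thick, same at both ends, about 60 g; origin at its centre, z along its axis. One of the four that already sit flat in pockets of the pallet (which pockets differs every time); it stays where it is
- spare1: brown turned plastic disc, 44 mm in diameter, 28 mm thick, same at both ends, about 60 g; origin at its centre, z along its axis. Spare: lies flat on the slotted plate, between pallet and chute. Everything stands on a slotted aluminium plate whose flat top is at z = 0.030 m; a workpiece can be put down on the bare plate between pallet, chute and operator box (on its edge it may roll)
- spare2: brown turned plastic disc, 44 mm in diameter, 28 mm thick, same at both ends, about 60 g; origin at its centre, z along its axis. Spare: stands on edge in the roll chute, its axis level and across the chute, against the chute's end stop; its upper 32 mm stick out above the chute's walls
- pallet: pale acrylic plate 160 x 230 x 16 mm screwed on the slotted plate, two rows of three round pockets, 72 mm apart both ways. Each pocket is 48 mm wide and 11 mm deep; a seated workpiece stands 17 mm out of it. Four pockets hold a workpiece, two are empty, which ones differs. Origin under its centre; x along the short side, away from the robot, y along the long side
- pocket0 (a point): centre of a pocket's mouth, level with the pallet's top face; axes as the pallet's. It is in the row nearer the robot, at the robot-right end. A fully seated workpiece has its centre 3 mm above this point
- pocket1 (a point): centre of a pocket's mouth, level with the pallet's top face; axes as the pallet's. It is in the row nearer the robot, in the middle. A fully seated workpiece has its centre 3 mm above this point
- pocket2 (a point): centre of a pocket's mouth, level with the pallet's top face; axes as the pallet's. It is in the row nearer the robot, at the robot-left end. A fully seated workpiece has its centre 3 mm above this point
- pocket3 (a point): centre of a pocket's mouth, level with the pallet's top face; axes as the pallet's. It is in the row farther from the robot, at the robot-right end. A fully seated workpiece has its centre 3 mm above this point
- pocket4 (a point): centre of a pocket's mouth, level with the pallet's top face; axes as the pallet's. It is in the row farther from the robot, in the middle. A fully seated workpiece has its centre 3 mm above this point
- pocket5 (a point): centre of a pocket's mouth, level with the pallet's top face; axes as the pallet's. It is in the row farther from the robot, at the robot-left end. A fully seated workpiece has its centre 3 mm above this point
- chute: fixed roll chute on the robot's left: aluminium channel 190 mm long, 31 mm wide inside and 39 outside, side walls 12 mm high above its floor, sloping 8 degrees down towards the robot to an end stop 30 mm high, 6 mm thick; feet 60 mm wide. Origin under its middle, on the plate; x level and uphill along it, y across. Floor meets stop at x = -90, z = 16 mm.
- reset_top (a point): centre of the top of the reset button at rest. Fixed grey operator box 72 x 150 x 50 mm with three controls in a row along its long side, across the robot's view: mushroom stop head (40 mm across, 28 high) at the robot's right, start in the middle, reset on the left. Black cap 22 mm across, 10 mm above a 38 mm collar, top 72 mm above the plate; travel 6 mm, 1.5 N to start, 5 N fully in
- start_top (a point): centre of the top of the start button, the middle one of the three on the operator box, at rest, 42 mm from reset and 50 mm from the mushroom head; same size and spring as reset
- reset (a joint): travel of the reset button in m: 0 out, 0.006 fully in; springs back
- start (a joint): travel of the start button in m: 0 out, 0.006 fully in; springs back
- mouse: bystander: computer mouse 105 x 60 x 32 mm; origin under its centre
- screwdriver: bystander: black-handled screwdriver 190 mm long, lying along its x; origin under its middle
- bracket: bystander: aluminium angle bracket, 40 mm foot and 40 mm upright; origin under its foot's centre
- sensor: bystander: steel-bodied proximity sensor, an 18 mm barrel 70 mm long along x with two brass nuts, 28 mm high; origin under its middle
- nut_bin: bystander: small bin of slot nuts 90 x 70 x 45 mm; origin under its centre
Not all that is in view belongs to the job. Leave any blue look-alike of the spare2 alone.

How it is judged:
On the way, in this order (a step that is already met when the one before it is completed fails the run):
1. both spares lie in the two empty pockets, flat, fully down and let go (((horizontal distance between spare1 and pocket0 below 0.004 m and z of spare1 in the frame of pocket0 between 0 and 0.0045 m and angle between the z axis of spare1 and the z axis of pocket0, either way round below 0.06 rad) or (horizontal distance between spare1 and pocket1 below 0.004 m and z of spare1 in the frame of pocket1 between 0 and 0.0045 m and angle between the z axis of spare1 and the z axis of pocket1, either way round below 0.06 rad) or (horizontal distance between spare1 and pocket2 below 0.004 m and z of spare1 in the frame of pocket2 between 0 and 0.0045 m and angle between the z axis of spare1 and the z axis of pocket2, either way round below 0.06 rad) or (horizontal distance between spare1 and pocket3 below 0.004 m and z of spare1 in the frame of pocket3 between 0 and 0.0045 m and angle between the z axis of spare1 and the z axis of pocket3, either way round below 0.06 rad) or (horizontal distance between spare1 and pocket4 below 0.004 m and z of spare1 in the frame of pocket4 between 0 and 0.0045 m and angle between the z axis of spare1 and the z axis of pocket4, either way round below 0.06 rad) or (horizontal distance between spare1 and pocket5 below 0.004 m and z of spare1 in the frame of pocket5 between 0 and 0.0045 m and angle between the z axis of spare1 and the z axis of pocket5, either way round below 0.06 rad)) and ((horizontal distance between spare2 and pocket0 below 0.004 m and z of spare2 in the frame of pocket0 between 0 and 0.0045 m and angle between the z axis of spare2 and the z axis of pocket0, either way round below 0.06 rad) or (horizontal distance between spare2 and pocket1 below 0.004 m and z of spare2 in the frame of pocket1 between 0 and 0.0045 m and angle between the z axis of spare2 and the z axis of pocket1, either way round below 0.06 rad) or (horizontal distance between spare2 and pocket2 below 0.004 m and z of spare2 in the frame of pocket2 between 0 and 0.0045 m and angle between the z axis of spare2 and the z axis of pocket2, either way round below 0.06 rad) or (horizontal distance between spare2 and pocket3 below 0.004 m and z of spare2 in the frame of pocket3 between 0 and 0.0045 m and angle between the z axis of spare2 and the z axis of pocket3, either way round below 0.06 rad) or (horizontal distance between spare2 and pocket4 below 0.004 m and z of spare2 in the frame of pocket4 between 0 and 0.0045 m and angle between the z axis of spare2 and the z axis of pocket4, either way round below 0.06 rad) or (horizontal distance between spare2 and pocket5 below 0.004 m and z of spare2 in the frame of pocket5 between 0 and 0.0045 m and angle between the z axis of spare2 and the z axis of pocket5, either way round below 0.06 rad)) and linear speed of each of spare1, spare2 below 0.02 m/s and contact force between the fingers and spare1 below 0.2 N and contact force between the fingers and spare2 below 0.2 N), for 0.2 s.
2. the reset button is pressed (at least 4.5 mm) (value of joint reset above 0.0045 m and value of joint start below 0.002 m).
3. reset is out again and the start button is pressed (at least 4.5 mm) (value of joint start above 0.0045 m and value of joint reset below 0.002 m).
At the end, for the whole second after the job is handed in: both spares lie at rest in the formerly empty pockets: centre within 4 mm of the pocket's centre, 0 to 4.5 mm above its mouth (3 mm when fully down), axis within 0.06 rad of upright; the four other workpieces are within 6 mm of where they were; both buttons are out again (((horizontal distance between spare1 and pocket0 below 0.004 m and z of spare1 in the frame of pocket0 between 0 and 0.0045 m and angle between the z axis of spare1 and the z axis of pocket0, either way round below 0.06 rad) or (horizontal distance between spare1 and pocket1 below 0.004 m and z of spare1 in the frame of pocket1 between 0 and 0.0045 m and angle between the z axis of spare1 and the z axis of pocket1, either way round below 0.06 rad) or (horizontal distance between spare1 and pocket2 below 0.004 m and z of spare1 in the frame of pocket2 between 0 and 0.0045 m and angle between the z axis of spare1 and the z axis of pocket2, either way round below 0.06 rad) or (horizontal distance between spare1 and pocket3 below 0.004 m and z of spare1 in the frame of pocket3 between 0 and 0.0045 m and angle between the z axis of spare1 and the z axis of pocket3, either way round below 0.06 rad) or (horizontal distance between spare1 and pocket4 below 0.004 m and z of spare1 in the frame of pocket4 between 0 and 0.0045 m and angle between the z axis of spare1 and the z axis of pocket4, either way round below 0.06 rad) or (horizontal distance between spare1 and pocket5 below 0.004 m and z of spare1 in the frame of pocket5 between 0 and 0.0045 m and angle between the z axis of spare1 and the z axis of pocket5, either way round below 0.06 rad)) and ((horizontal distance between spare2 and pocket0 below 0.004 m and z of spare2 in the frame of pocket0 between 0 and 0.0045 m and angle between the z axis of spare2 and the z axis of pocket0, either way round below 0.06 rad) or (horizontal distance between spare2 and pocket1 below 0.004 m and z of spare2 in the frame of pocket1 between 0 and 0.0045 m and angle between the z axis of spare2 and the z axis of pocket1, either way round below 0.06 rad) or (horizontal distance between spare2 and pocket2 below 0.004 m and z of spare2 in the frame of pocket2 between 0 and 0.0045 m and angle between the z axis of spare2 and the z axis of pocket2, either way round below 0.06 rad) or (horizontal distance between spare2 and pocket3 below 0.004 m and z of spare2 in the frame of pocket3 between 0 and 0.0045 m and angle between the z axis of spare2 and the z axis of pocket3, either way round below 0.06 rad) or (horizontal distance between spare2 and pocket4 below 0.004 m and z of spare2 in the frame of pocket4 between 0 and 0.0045 m and angle between the z axis of spare2 and the z axis of pocket4, either way round below 0.06 rad) or (horizontal distance between spare2 and pocket5 below 0.004 m and z of spare2 in the frame of pocket5 between 0 and 0.0045 m and angle between the z axis of spare2 and the z axis of pocket5, either way round below 0.06 rad)) and linear speed of each of spare1, spare2 below 0.02 m/s and distance of each of seated1, seated2, seated3, seated4 from where it was at the start of the episode below 0.006 m and value of joint each of reset, start below 0.0015 m); the robot touches nothing.
It fails at once if a workpiece that already sat in the pallet is moved more than 10 mm (distance of any of seated1, seated2, seated3, seated4 from where it was at the start of the episode above 0.01 m).
It fails at once if a spare is dropped or thrown: it moves faster than 0.8 m/s (a fall of about 3 cm) while no finger touches it ((linear speed of spare1 above 0.8 m/s and contact force between the fingers and spare1 below 0.05 N) or (linear speed of spare2 above 0.8 m/s and contact force between the fingers and spare2 below 0.05 N)).
It fails at once if a button is pressed (more than 3 mm) while a pocket is still empty (value of joint any of reset, start above 0.003 m and not (((horizontal distance between spare1 and pocket0 below 0.004 m and z of spare1 in the frame of pocket0 between 0 and 0.0045 m and angle between the z axis of spare1 and the z axis of pocket0, either way round below 0.06 rad) or (horizontal distance between spare1 and pocket1 below 0.004 m and z of spare1 in the frame of pocket1 between 0 and 0.0045 m and angle between the z axis of spare1 and the z axis of pocket1, either way round below 0.06 rad) or (horizontal distance between spare1 and pocket2 below 0.004 m and z of spare1 in the frame of pocket2 between 0 and 0.0045 m and angle between the z axis of spare1 and the z axis of pocket2, either way round below 0.06 rad) or (horizontal distance between spare1 and pocket3 below 0.004 m and z of spare1 in the frame of pocket3 between 0 and 0.0045 m and angle between the z axis of spare1 and the z axis of pocket3, either way round below 0.06 rad) or (horizontal distance between spare1 and pocket4 below 0.004 m and z of spare1 in the frame of pocket4 between 0 and 0.0045 m and angle between the z axis of spare1 and the z axis of pocket4, either way round below 0.06 rad) or (horizontal distance between spare1 and pocket5 below 0.004 m and z of spare1 in the frame of pocket5 between 0 and 0.0045 m and angle between the z axis of spare1 and the z axis of pocket5, either way round below 0.06 rad)) and ((horizontal distance between spare2 and pocket0 below 0.004 m and z of spare2 in the frame of pocket0 between 0 and 0.0045 m and angle between the z axis of spare2 and the z axis of pocket0, either way round below 0.06 rad) or (horizontal distance between spare2 and pocket1 below 0.004 m and z of spare2 in the frame of pocket1 between 0 and 0.0045 m and angle between the z axis of spare2 and the z axis of pocket1, either way round below 0.06 rad) or (horizontal distance between spare2 and pocket2 below 0.004 m and z of spare2 in the frame of pocket2 between 0 and 0.0045 m and angle between the z axis of spare2 and the z axis of pocket2, either way round below 0.06 rad) or (horizontal distance between spare2 and pocket3 below 0.004 m and z of spare2 in the frame of pocket3 between 0 and 0.0045 m and angle between the z axis of spare2 and the z axis of pocket3, either way round below 0.06 rad) or (horizontal distance between spare2 and pocket4 below 0.004 m and z of spare2 in the frame of pocket4 between 0 and 0.0045 m and angle between the z axis of spare2 and the z axis of pocket4, either way round below 0.06 rad) or (horizontal distance between spare2 and pocket5 below 0.004 m and z of spare2 in the frame of pocket5 between 0 and 0.0045 m and angle between the z axis of spare2 and the z axis of pocket5, either way round below 0.06 rad)))).
It fails at once if both buttons are pressed at the same time (each more than 2 mm) (value of joint each of reset, start above 0.002 m).
It fails at once if a bystander (mouse, screwdriver, bracket, sensor, nut bin) is moved more than 30 mm (distance of any of mouse, screwdriver, bracket, sensor, nut_bin from where it was at the start of the episode above 0.03 m).
It also fails if it takes over 64 s, if anything falls off the work surface, if the arm or the gripper's body presses on something with over 40 N, if the wrist force passes 120 N, or if a joint passes its speed limit or range.

ROBOT

A 7-joint arm with a two-finger parallel gripper is mounted at the origin on the work surface. World frame = base frame: x ahead of the robot, y to its left, z up, the work surface at z = 0. Lengths are in m, angles in rad, forces in N, time in s.
With the tool pointing down it reaches from about 0.425 to 1.025 m from the base axis. Payload 9.4 kg.
Tool frame: the origin (TCP) lies midway between the tips of the shut fingers; the grasp point (between the pads) lies 19 mm behind it; z points along the fingers, y is the line along which they close (so a half turn about z gives the same grasp; the last joint's range is limited). The gripper opens to 93 mm and grips with 3 to 60 N. Pads are 15 mm wide; open, the fingers measure 128 mm over their backs; the gripper's body (75 mm by 188 mm) begins 65 mm behind the grasp point.
Start: joints at [1.266, 0.599, -0.003, 1.599, 0.002, 0.943, -0.08], TCP at [0.164, -0.706, 0.219] pointing down, gripper open.
Joint ranges: [-2.57, 2.57], [-0.35, 1.97], [-1.29, 1.29], [0.11, 2.56], [-1.05, 4.19], [0.11, 1.86], [-2.63, 2.63]. Speed limits (rad/s): [2.22, 2.22, 3.01, 3.01, 3.14, 3.14, 3.14].

INTERFACE

Orientations are given as a rotation vector (axis times angle).
In Python, from station import robot, snapshot, order gives the robot as it stands.
- The arm moves only by the tool play_rows, never from a script. Its argument "increments" is a list of rows, each an object of numbers: "dx", "dy", "dz": the shift along the tool's x, y, z in m; "wx", "wy", "wz": the turn, a rotation vector about the tool's x, y, z in rad; "claw": the finger opening in m, from 0 to 0.093. A call has 1 to 20 rows; each row is the pose to reach, as a shift and turn from the pose commanded when the call began, along the tool's axes at that moment; what a row does not reach only later rows make up. A row lasts 1/12 s, in which the tool goes at most 41.7 mm and 7.16 degrees, less where a joint would pass 70% of its speed; a pose out of reach is approached as far as the arm can. A call with a gripper value outside its range is refused whole. The fingers move at their own pace and stop on an object; "grip_force" is the grip in N (left out, the last holds). Time passes only in rows, so rows that repeat a pose let the fingers close. It gives the time, the measured TCP pose, the force, the opening and the grip force at its end, in the units of the state.
- robot.state(): the state, without advancing time (a new reading comes with each control period).
- snapshot(name): name is "scene" or "top" or "wrist"; returns a dict with "image" (384x512x3 uint8, red, green, blue), "z_map" (384x512 float32, m along the optical axis (not along the pixel's ray), 0 where there is no reading), "fov_y" (degrees; the focal length in pixels is half the picture's height over the tangent of half this angle, whatever the lens; pixels are square), "cx", "cy" (the principal point, pixels), "R" (3x3) and "t" (3): a world point X has camera coordinates R X + t. Camera axes: x right, y down, z forward; pixel columns grow to the right and rows downward; lengths in m; the calibration is good to about 2 mm. A picture is of the moment at which its call begins.
- order.finish_job(): hands the job in; it is judged then, once.
The state is a dict: "time_s": time; "joint_pos": joint angles; "joint_vel": joint speeds; "effort": joint torques, N m; "tool_pos": TCP position; "orientation": TCP orientation; "force": force on the tool from outside, world axes, zero at the start; "torque": the same for the moment, N m; "gripper_width": finger opening in m; "grasp_force": force on a finger pad.
Only numpy, scipy, OpenCV 4.12 (cv2) and the standard library are available. Lean on these libraries where they do the work, as an engineer would, in place of code of your own. Each camera call takes 0.05 s, during which the arm holds its last target. There are 200 camera calls.

## Working session

There is one attempt and no reset: what is moved stays moved. The work goes in short steps, Python scripts to look and compute and a tool call to move; the robot and the scene stay as the last step left them, time stands still between calls to the robot, and variables do not carry over. Pictures are saved under pics/ and viewed, at most 10 in all, crops included, and the job is handed in when it is done.

Besides the shell and the picture viewer there is one more tool, called after "Emit:" in YAML: its name, and indented under it one key for each argument. play_rows: Moves the arm, as the interface text tells. Its arguments: {"type":"object","properties":{"increments":{"type":"array","items":{"type":"object","properties":{"dx":{"type":"number"},"dy":{"type":"number"},"dz":{"type":"number"},"wx":{"type":"number"},"wy":{"type":"number"},"wz":{"type":"number"},"claw":{"type":"number"}}}},"grip_force":{"type":"number"}},"required":["increments"]}

```bash
ls; mkdir -p pics
cat > h.py <<'E'
import numpy as np, cv2
from station import robot, snapshot, order
def cloud(s):
    z=s['z_map']; f=192/np.tan(np.radians(s['fov_y'])/2)
    v,u=np.mgrid[0:384,0:512]
    c=np.stack([(u-s['cx'])/f*z,(v-s['cy'])/f*z,z],-1)
    P=(c-s['t'])@s['R']; P[z==0]=np.nan
    return P
def save(n,s,img=None): cv2.imwrite(f'pics/{n}.png',(s['image'] if img is None else img)[...,::-1])
E
python3 - <<'E'
from h import *
st=robot.state(); print(st)
for n in ['scene','top']:
    s=snapshot(n); save(n,s); np.savez(f'{n}.npz',**s); print(n,s['fov_y'],s['cx'],s['cy'],-s['R'].T@s['t'],s['R'][2])
a=cv2.imread('pics/scene.png');b=cv2.imread('pics/top.png')
E
```

```text
pics
{'time_s': 0.0, 'joint_pos': array([ 1.26629861,  0.6001268 , -0.00258111,  1.60012393,  0.00181864,
        0.94291522, -0.07980917]), 'joint_vel': array([-9.18898207e-04,  2.07859158e-03, -1.26325391e-03, -8.86611101e-05,
        4.02745840e-05,  1.88266097e-04,  1.56682833e-03]), 'effort': array([ 1.41711385e-03, -7.65066218e+01,  1.49670605e+00, -2.52360892e+01,
       -5.26291702e-02,  1.68082881e-02,  1.68249790e-04]), 'tool_pos': array([ 0.16361731, -0.70578903,  0.21776035]), 'orientation': array([-3.11969122e+00, -3.57018536e-01,  4.94046402e-04]), 'force': array([-0.09367499,  0.20974266,  0.17019825]), 'torque': array([-0.01363402,  0.02538789,  0.00660691]), 'grasp_force': 0.0, 'gripper_width': 0.09288126583315254}
scene 52.939427785920074 257.53908765977155 192.36279830548838 [1.07927845 0.63297129 0.77063164] [-0.56235782 -0.55018771 -0.61729018]
top 44.36504577444382 260.7313328174596 188.81940687080527 [0.22495814 0.02423279 1.68785175] [ 0.13594294 -0.00668069 -0.99069414]
```

View pics/top.png

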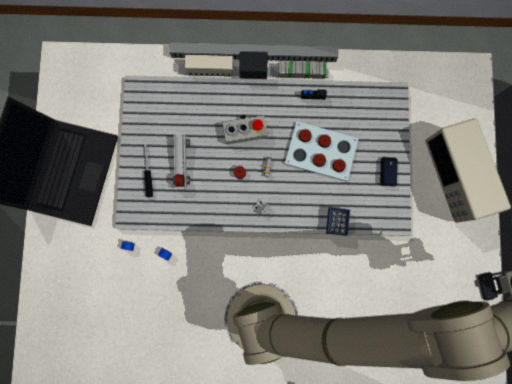

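View pics/scene.png

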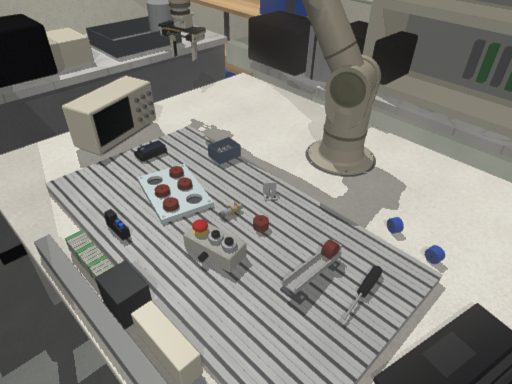

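Top view: the spare1 candidates are the brown disc at (240,172), the brass-nutted sensor at (267,167) and the mushroom head at (258,125). I take (240,172). Spare2 is the brown disc in the chute's near end at (180,181); the blue look-alikes at (127,245) and (164,254) are off the plate. The empty pockets are at (300,155) and (344,147). The buttons are start at (244,127) and reset at (230,129).

```bash
cat >> h.py <<'E'
def reds(s,amin=12):
    h=cv2.cvtColor(s['image'],cv2.COLOR_RGB2HSV)
    m=(((h[...,0]<10)|(h[...,0]>170))&(h[...,1]>110)&(h[...,2]>40)).astype(np.uint8)
    return m,cv2.connectedComponentsWithStats(m)
def ray(s,u,v,z):
    f=192/np.tan(np.radians(s['fov_y'])/2)
    d=s['R'].T@np.array([(u-s['cx'])/f,(v-s['cy'])/f,1]); c=-s['R'].T@s['t']
    return c+d*(z-c[2])/d[2]
E
python3 - <<'E'
from h import *
np.set_printoptions(precision=4,suppress=True)
for n in ['top','scene']:
    s=dict(np.load(n+'.npz')); P=cloud(s); m,(k,l,st,c)=reds(s)
    for i in range(1,k):
        if st[i,4]<12: continue
        q=P[l==i]; zt=np.nanpercentile(q[:,2],90)
        top=q[q[:,2]>zt-.006]
        print(n,c[i].round(1),st[i,4],'ztop',zt.round(4),'topmean',np.nanmean(top,0),'mid',((np.nanmin(top,0)+np.nanmax(top,0))/2)[:2])
# plate heights, pallet corners in top
s=dict(np.load('top.npz')); P=cloud(s)
z=P[...,2]
for u,v in [(200,200),(322,146),(300,155),(344,147),(244,127),(230,129),(180,150),(300,150),(344,142),(390,172),(338,220),(268,167),(314,94),(148,185)]:
    print((u,v),P[v,u])
pal=((z>.039)&(z<.053)&(P[...,1]<-.0)).astype(np.uint8); pal[:115]=0; pal[190:]=0; pal[:,:275]=0;pal[:,372:]=0
pts=P[pal>0][:,:2].astype(np.float32); print(len(pts),np.median(P[pal>0],0),cv2.minAreaRect(pts))
img=cv2.resize(s['image'][100:225,110:410],None,fx=2.6,fy=2.6,interpolation=cv2.INTER_CUBIC); save('crop1',s,img)
E
```

```text
top [257.2 124.2] 99 ztop 0.1112 topmean [0.6675 0.0312 0.1086] mid [0.6678 0.0333]
top [304.7 135.1] 109 ztop 0.0667 topmean [ 0.6445 -0.1384  0.0641] mid [ 0.6441 -0.1374]
top [324.3 140.5] 111 ztop 0.0673 topmean [ 0.6279 -0.2063  0.0655] mid [ 0.6268 -0.2079]
top [319.2 159.7] 108 ztop 0.066 topmean [ 0.5568 -0.1896  0.0638] mid [ 0.5569 -0.1908]
top [338.7 165.1] 110 ztop 0.0678 topmean [ 0.5395 -0.2592  0.0653] mid [ 0.539  -0.2577]
top [239.3 171.9] 113 ztop 0.0627 topmean [0.5062 0.0897 0.06  ] mid [0.506  0.0892]
top [179.  180.1] 96 ztop 0.097 topmean [0.4698 0.2938 0.0953] mid [0.4695 0.2951]
scene [175.4 170.4] 77 ztop 0.0644 topmean [ 0.5444 -0.2581  0.0628] mid [ 0.5443 -0.2594]
scene [184.  181.8] 80 ztop 0.0649 topmean [ 0.5623 -0.1887  0.063 ] mid [ 0.5636 -0.1902]
scene [161.3 189.7] 107 ztop 0.0644 topmean [ 0.632  -0.2052  0.0629] mid [ 0.6314 -0.2041]
scene [170.  202.3] 100 ztop 0.0644 topmean [ 0.6495 -0.1364  0.0628] mid [ 0.6495 -0.1382]
scene [260.4 220.4] 118 ztop 0.0594 topmean [0.5116 0.0915 0.0578] mid [0.5112 0.0909]
scene [199.8 225.3] 147 ztop 0.1081 topmean [0.6714 0.0333 0.1059] mid [0.6703 0.0319]
scene [329.2 246.5] 127 ztop 0.0926 topmean [0.4752 0.2963 0.0907] mid [0.4752 0.2962]
(200, 200) [0.407  0.2267 0.0321]
(322, 146) [ 0.6077 -0.2006  0.055 ]
(300, 155) [ 0.5767 -0.1244  0.0383]
(344, 147) [ 0.6116 -0.2833  0.031 ]
(244, 127) [0.6554 0.0762 0.1081]
(230, 129) [0.6484 0.1245 0.1028]
(180, 150) [0.5788 0.3004 0.0624]
(300, 150) [ 0.596  -0.1246  0.0335]
(344, 142) [ 0.6277 -0.2815  0.0406]
(390, 172) [ 0.5184 -0.4387  0.0639]
(338, 220) [ 0.3469 -0.2592  0.0466]
(268, 167) [ 0.5287 -0.0108  0.0469]
(314, 94) [ 0.7954 -0.1697  0.0639]
(148, 185) [0.453  0.4078 0.0538]
2025 [ 0.5936 -0.1982  0.0456] ((0.5908201932907104, -0.20575590431690216), (0.2635698914527893, 0.3423289358615875), 1.2064580917358398)
```

View pics/crop1.png

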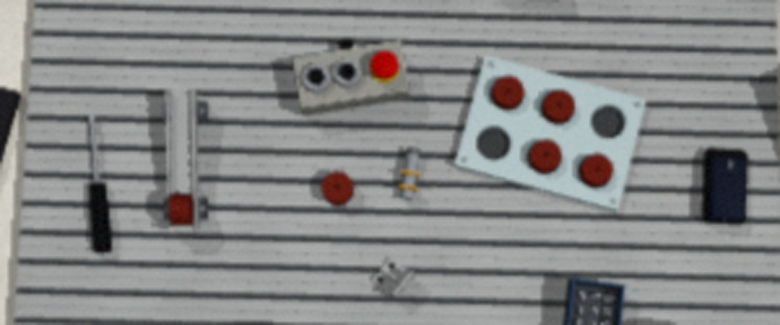

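The crop confirms it: spare1 is at crop (338,187), spare2 at (180,208) and the empty pockets at (494,142) and (608,122). Next I move over the pallet for a close wrist view.

Emit:
play_rows:
  increments:
    - {"dx": 0.534, "dy": -0.398, "dz": -0.04, "wz": -0.31, "claw": 0.093}
    - {"dx": 0.534, "dy": -0.398, "dz": -0.04, "wz": -0.31}
    - {"dx": 0.534, "dy": -0.398, "dz": -0.04, "wz": -0.31}
    - {"dx": 0.534, "dy": -0.398, "dz": -0.04, "wz": -0.31}
    - {"dx": 0.534, "dy": -0.398, "dz": -0.04, "wz": -0.31}
    - {"dx": 0.534, "dy": -0.398, "dz": -0.04, "wz": -0.31}
    - {"dx": 0.534, "dy": -0.398, "dz": -0.04, "wz": -0.31}
    - {"dx": 0.534, "dy": -0.398, "dz": -0.04, "wz": -0.31}
    - {"dx": 0.534, "dy": -0.398, "dz": -0.04, "wz": -0.31}
    - {"dx": 0.534, "dy": -0.398, "dz": -0.04, "wz": -0.31}
    - {"dx": 0.534, "dy": -0.398, "dz": -0.04, "wz": -0.31}
    - {"dx": 0.534, "dy": -0.398, "dz": -0.04, "wz": -0.31}
    - {"dx": 0.534, "dy": -0.398, "dz": -0.04, "wz": -0.31}
    - {"dx": 0.534, "dy": -0.398, "dz": -0.04, "wz": -0.31}
    - {"dx": 0.534, "dy": -0.398, "dz": -0.04, "wz": -0.31}
    - {"dx": 0.534, "dy": -0.398, "dz": -0.04, "wz": -0.31}
    - {"dx": 0.534, "dy": -0.398, "dz": -0.04, "wz": -0.31}
    - {"dx": 0.534, "dy": -0.398, "dz": -0.04, "wz": -0.31}

```text
validation failed for argument at $.in...
```

Emit:
play_rows:
  increments:
    - {"dx": 0.534, "dy": -0.398, "dz": -0.04, "wx": 0, "wy": 0, "wz": -0.31, "claw": 0.09}
    - {"dx": 0.534, "dy": -0.398, "dz": -0.04, "wx": 0, "wy": 0, "wz": -0.31, "claw": 0.09}
  grip_force: 20

```text
time_s: 0.27
tool_pos: [0.2156, -0.643, 0.2225]
orientation: [-3.051, -0.745, 0.002]
force: [0.5, -0.5, -0.5]
gripper_width: 0.0901
grasp_force: 0.0
```

```bash
cat >> h.py <<'E'
from scipy.spatial.transform import Rotation as Rn
np.set_printoptions(precision=4,suppress=True)
def Rt(zdir,ydir):  # tool rotation from z and (approx) y directions
    z=np.array(zdir,float);z/=np.linalg.norm(z); y=np.array(ydir,float);y-=z*(y@z);y/=np.linalg.norm(y)
    return np.stack([np.cross(y,z),y,z],1)
def down(deg): a=np.radians(deg); return Rt([0,0,-1],[np.cos(a),np.sin(a),0])
def inc(*tg,p=None,R=None):
    st=robot.state(); p=st['tool_pos'] if p is None else p; R=Rn.from_rotvec(st['orientation']).as_matrix() if R is None else R
    print('t',round(st['time_s'],2),'p',st['tool_pos'],'zt',R[:,2],'yt',R[:,1],'w',round(st['gripper_width'],4),'q',st['joint_pos'])
    for q,Rg in tg:
        d=R.T@(np.array(q)-p); w=Rn.from_matrix(R.T@(R if Rg is None else Rg)).as_rotvec()
        print('-> d',d,'w',w,'rows',round(max(np.linalg.norm(d)/.0417,np.degrees(np.linalg.norm(w))/7.16),1))
E
python3 -c "
from h import *
inc(([.594,-.198,.26],down(-59)))"
```

```text
t 0.27 p [ 0.2156 -0.643   0.2225] zt [-0.0017  0.0004 -1.    ] yt [ 0.4606 -0.8876 -0.0011] w 0.0901 q [ 1.2111  0.5393 -0.0743  1.7068  0.0506  0.8984  0.0236]
-> d [ 0.5408 -0.2208 -0.038 ] w [-0.0012  0.0013 -0.0623] rows 14.0
```

Emit:
play_rows:
  increments:
    - {"dx": 0.54, "dy": -0.22, "dz": -0.038, "wx": 0, "wy": 0, "wz": -0.06, "claw": 0.09}
    - {"dx": 0.54, "dy": -0.22, "dz": -0.038, "wx": 0, "wy": 0, "wz": -0.06, "claw": 0.09}
    - {"dx": 0.54, "dy": -0.22, "dz": -0.038, "wx": 0, "wy": 0, "wz": -0.06, "claw": 0.09}
    - {"dx": 0.54, "dy": -0.22, "dz": -0.038, "wx": 0, "wy": 0, "wz": -0.06, "claw": 0.09}
    - {"dx": 0.54, "dy": -0.22, "dz": -0.038, "wx": 0, "wy": 0, "wz": -0.06, "claw": 0.09}
    - {"dx": 0.54, "dy": -0.22, "dz": -0.038, "wx": 0, "wy": 0, "wz": -0.06, "claw": 0.09}
    - {"dx": 0.54, "dy": -0.22, "dz": -0.038, "wx": 0, "wy": 0, "wz": -0.06, "claw": 0.09}
    - {"dx": 0.54, "dy": -0.22, "dz": -0.038, "wx": 0, "wy": 0, "wz": -0.06, "claw": 0.09}
    - {"dx": 0.54, "dy": -0.22, "dz": -0.038, "wx": 0, "wy": 0, "wz": -0.06, "claw": 0.09}
    - {"dx": 0.54, "dy": -0.22, "dz": -0.038, "wx": 0, "wy": 0, "wz": -0.06, "claw": 0.09}
    - {"dx": 0.54, "dy": -0.22, "dz": -0.038, "wx": 0, "wy": 0, "wz": -0.06, "claw": 0.09}
    - {"dx": 0.54, "dy": -0.22, "dz": -0.038, "wx": 0, "wy": 0, "wz": -0.06, "claw": 0.09}
    - {"dx": 0.54, "dy": -0.22, "dz": -0.038, "wx": 0, "wy": 0, "wz": -0.06, "claw": 0.09}
    - {"dx": 0.54, "dy": -0.22, "dz": -0.038, "wx": 0, "wy": 0, "wz": -0.06, "claw": 0.09}
    - {"dx": 0.54, "dy": -0.22, "dz": -0.038, "wx": 0, "wy": 0, "wz": -0.06, "claw": 0.09}
    - {"dx": 0.54, "dy": -0.22, "dz": -0.038, "wx": 0, "wy": 0, "wz": -0.06, "claw": 0.09}
  grip_force: 20

```text
time_s: 1.6
tool_pos: [0.5973, -0.1959, 0.2611]
orientation: [-3.025, -0.842, -0.0]
force: [-0.4, -0.8, -0.3]
gripper_width: 0.09
grasp_force: 0.0
```

```bash
cat >> h.py <<'E'
def wrist(n):
    s=snapshot('wrist'); save(n,s); np.savez(n+'.npz',**s); return s
def redlist(s,amin=60):
    P=cloud(s); m,(k,l,st,c)=reds(s)
    for i in range(1,k):
        if st[i,4]<amin: continue
        q=P[l==i]; q=q[~np.isnan(q[:,0])]; zt=np.percentile(q[:,2],80); top=q[abs(q[:,2]-zt)<.004]
        (x,y),r=cv2.minEnclosingCircle(top[:,:2].astype(np.float32))
        print(c[i].round(1),st[i,4],'ztop',zt.round(4),'mean',top.mean(0)[:2],'circ',round(x,4),round(y,4),'r',round(r,4))
E
python3 -c "
from h import *
s=wrist('w1'); inc()
print('cam',-s['R'].T@s['t'],s['R'][2],s['fov_y'])
redlist(s)"
```

```text
t 1.65 p [ 0.5958 -0.1984  0.261 ] zt [-0.0011  0.     -1.    ] yt [ 0.514  -0.8578 -0.0006] w 0.0898 q [ 0.341   0.4435 -0.1595  1.7786  0.0856  0.9272 -0.8858]
cam [ 0.6598 -0.16    0.4271] [-0.2257 -0.1359 -0.9647] 60.69823460905985
[234.4  99.1] 1301 ztop 0.0634 mean [ 0.6466 -0.1422] circ 0.6463 -0.1422 r 0.0217
[10.5 99.9] 797 ztop 0.0572 mean [0.5145 0.072 ] circ 0.5123 0.0776 r 0.0194
[279.7 145.6] 1219 ztop 0.0634 mean [ 0.6291 -0.2114] circ 0.6288 -0.2115 r 0.0219
[235.4 188. ] 1155 ztop 0.0633 mean [ 0.56   -0.1937] circ 0.5593 -0.1939 r 0.0218
[277.2 228.3] 1114 ztop 0.0633 mean [ 0.5422 -0.2629] circ 0.5417 -0.2634 r 0.0218
```

View pics/w1.png

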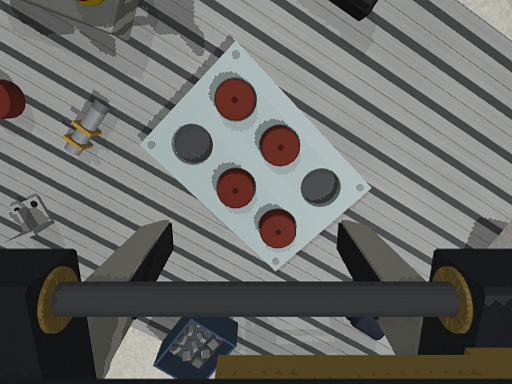

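The wrist view shows the pallet, with empty pockets at (192,143) and (320,187), seated discs at (235,99), (280,146), (235,188) and (277,228), and spare1 at the left edge (8,100). Next I measure the pocket mouths and go over spare1.

```bash
cat >> h.py <<'E'
def holes(s,zp=.046):
    P=cloud(s); m=((P[...,2]<zp-.004)&(P[...,2]>zp-.016)).astype(np.uint8)
    pal=(abs(P[...,2]-zp)<.003).astype(np.uint8); k,l,st,c=cv2.connectedComponentsWithStats(pal); i=1+np.argmax(st[1:,4])
    hull=cv2.convexHull(np.argwhere(l==i)[:,::-1].astype(np.int32)); H=np.zeros_like(m); cv2.fillPoly(H,[hull],1)
    print('pallet rect',cv2.minAreaRect(P[(l==i)][:,:2].astype(np.float32)))
    k,l,st,c=cv2.connectedComponentsWithStats(cv2.morphologyEx(m*cv2.erode(H,np.ones((5,5))),cv2.MORPH_OPEN,np.ones((3,3))))
    for i in range(1,k):
        if st[i,4]<300: continue
        g=np.array([ray(s,u,v,zp)[:2] for v,u in np.argwhere(l==i)],np.float32)
        print('hole',c[i].round(1),st[i,4],'mean',g.mean(0),'circ',cv2.minEnclosingCircle(g))
E
python3 -c "
from h import *
s=dict(np.load('w1.npz')); P=cloud(s); print('pallet z',np.nanmedian(P[160:172,225:235,2]),'plate',np.nanmedian(P[20:60,150:200,2]))
holes(s)
inc(([.511,.088,.20],down(-59)))"
```

```text
pallet z 0.045764436978751405 plate 0.029811713828295516
pallet rect ((0.5935112833976746, -0.20281720161437988), (0.23063983023166656, 0.16046307981014252), 75.66032409667969)
hole [191.9 143.4] 1273 mean [ 0.5774 -0.1243] circ ((0.5772534012794495, -0.12437885999679565), 0.023618681356310844)
hole [319.6 186.4] 1131 mean [ 0.6114 -0.2805] circ ((0.6110921502113342, -0.2807420790195465), 0.023586170747876167)
t 1.65 p [ 0.5958 -0.1984  0.261 ] zt [-0.0011  0.     -1.    ] yt [ 0.514  -0.8578 -0.0006] w 0.0898 q [ 0.341   0.4435 -0.1595  1.7786  0.0856  0.9272 -0.8858]
-> d [ 0.0745 -0.2892  0.0611] w [-0.0006  0.0009 -0.0012] rows 7.3
```

Emit:
play_rows:
  increments:
    - {"dx": 0.0745, "dy": -0.289, "dz": 0.061, "wx": 0, "wy": 0, "wz": 0, "claw": 0.09}
    - {"dx": 0.0745, "dy": -0.289, "dz": 0.061, "wx": 0, "wy": 0, "wz": 0, "claw": 0.09}
    - {"dx": 0.0745, "dy": -0.289, "dz": 0.061, "wx": 0, "wy": 0, "wz": 0, "claw": 0.09}
    - {"dx": 0.0745, "dy": -0.289, "dz": 0.061, "wx": 0, "wy": 0, "wz": 0, "claw": 0.09}
    - {"dx": 0.0745, "dy": -0.289, "dz": 0.061, "wx": 0, "wy": 0, "wz": 0, "claw": 0.09}
    - {"dx": 0.0745, "dy": -0.289, "dz": 0.061, "wx": 0, "wy": 0, "wz": 0, "claw": 0.09}
    - {"dx": 0.0745, "dy": -0.289, "dz": 0.061, "wx": 0, "wy": 0, "wz": 0, "claw": 0.09}
    - {"dx": 0.0745, "dy": -0.289, "dz": 0.061, "wx": 0, "wy": 0, "wz": 0, "claw": 0.09}
    - {"dx": 0.0745, "dy": -0.289, "dz": 0.061, "wx": 0, "wy": 0, "wz": 0, "claw": 0.09}
    - {"dx": 0.0745, "dy": -0.289, "dz": 0.061, "wx": 0, "wy": 0, "wz": 0, "claw": 0.09}

```text
time_s: 2.48
tool_pos: [0.5114, 0.0859, 0.2005]
orientation: [3.028, 0.834, -0.001]
force: [-0.6, -1.5, -0.9]
gripper_width: 0.0902
grasp_force: 0.0
```

```bash
python3 -c "
from h import *
s=wrist('w2'); redlist(s)
inc(([.511,.088,.045],down(-59)))"
```

```text
[424.3  51.5] 2391 ztop 0.1072 mean [0.6677 0.0291] circ 0.6682 0.0283 r 0.0192
[23.4 97.4] 2370 ztop 0.0908 mean [0.473  0.2893] circ 0.4708 0.2923 r 0.0194
[250.3 173.9] 1618 ztop 0.0584 mean [0.5092 0.0877] circ 0.5084 0.0876 r 0.022
[504.2 173.7] 532 ztop 0.0603 mean [ 0.6348 -0.126 ] circ 0.6371 -0.1304 r 0.016
[499.5 246.8] 64 ztop 0.2897 mean [0.5742 0.0491] circ 0.5742 0.0491 r 0.003
t 2.53 p [0.5119 0.0851 0.2006] zt [-0.0001 -0.0011 -1.    ] yt [ 0.5103 -0.86    0.0009] w 0.0902 q [-0.1246  0.3851 -0.2012  2.0773  0.1198  0.6902 -1.4393]
-> d [ 0.0008 -0.0031  0.1556] w [ 0.0009  0.0007 -0.0056] rows 3.7
```

Emit:
play_rows:
  increments:
    - {"dx": -0.0016, "dy": -0.0038, "dz": 0.04, "wx": 0, "wy": 0, "wz": -0.005, "claw": 0.09}
    - {"dx": -0.0016, "dy": -0.0038, "dz": 0.08, "wx": 0, "wy": 0, "wz": -0.005, "claw": 0.085}
    - {"dx": -0.0016, "dy": -0.0038, "dz": 0.12, "wx": 0, "wy": 0, "wz": -0.005, "claw": 0.075}
    - {"dx": -0.0016, "dy": -0.0038, "dz": 0.145, "wx": 0, "wy": 0, "wz": -0.005, "claw": 0.07}
    - {"dx": -0.0016, "dy": -0.0038, "dz": 0.155, "wx": 0, "wy": 0, "wz": -0.005, "claw": 0.065}
    - {"dx": -0.0016, "dy": -0.0038, "dz": 0.155, "wx": 0, "wy": 0, "wz": -0.005, "claw": 0.06}
    - {"dx": -0.0016, "dy": -0.0038, "dz": 0.155, "wx": 0, "wy": 0, "wz": -0.005, "claw": 0.055}
    - {"dx": -0.0016, "dy": -0.0038, "dz": 0.155, "wx": 0, "wy": 0, "wz": -0.005, "claw": 0.04}
    - {"dx": -0.0016, "dy": -0.0038, "dz": 0.155, "wx": 0, "wy": 0, "wz": -0.005, "claw": 0.04}
    - {"dx": -0.0016, "dy": -0.0038, "dz": 0.155, "wx": 0, "wy": 0, "wz": -0.005, "claw": 0.04}
    - {"dx": -0.0016, "dy": -0.0038, "dz": 0.155, "wx": 0, "wy": 0, "wz": -0.005, "claw": 0.04}
    - {"dx": -0.0016, "dy": -0.0038, "dz": 0.155, "wx": 0, "wy": 0, "wz": -0.005, "claw": 0.04}
  grip_force: 20

```text
time_s: 3.53
tool_pos: [0.5095, 0.0895, 0.0472]
orientation: [3.026, 0.841, 0.004]
force: [0.3, -1.8, 8.7]
gripper_width: 0.0433
grasp_force: 20.0
```

```bash
python3 -c "
from h import *
s=wrist('w3'); redlist(s)
print(robot.state()['grasp_force'],robot.state()['force'])
inc(([.5088,.0876,.13],down(-59)),([.5773,-.1243,.13],down(-59)))"
```

```text
[254.7 237.8] 5836 ztop 0.0583 mean [0.5099 0.0881] circ 0.5082 0.0868 r 0.0226
20.002777576446533 [-0.2064 -2.3351  9.3167]
t 3.58 p [0.5095 0.0896 0.0472] zt [ 0.0028  0.0003 -1.    ] yt [ 0.5161 -0.8565  0.0012] w 0.0431 q [-0.2029  0.6265 -0.1168  2.2021  0.2202  0.3207 -1.5353]
-> d [-0.0014  0.0014 -0.0828] w [ 0.0012 -0.0026  0.0013] rows 2.0
-> d [-0.0521  0.2183 -0.0827] w [ 0.0012 -0.0026  0.0013] rows 5.7
```

Emit:
play_rows:
  increments:
    - {"dx": 0, "dy": 0, "dz": -0.02, "wx": 0, "wy": 0, "wz": 0, "claw": 0.04}
    - {"dx": 0, "dy": 0, "dz": -0.05, "wx": 0, "wy": 0, "wz": 0, "claw": 0.04}
    - {"dx": -0.01, "dy": 0.03, "dz": -0.08, "wx": 0, "wy": 0, "wz": 0, "claw": 0.04}
    - {"dx": -0.0525, "dy": 0.217, "dz": -0.08, "wx": 0, "wy": 0, "wz": 0, "claw": 0.04}
    - {"dx": -0.0525, "dy": 0.217, "dz": -0.08, "wx": 0, "wy": 0, "wz": 0, "claw": 0.04}
    - {"dx": -0.0525, "dy": 0.217, "dz": -0.08, "wx": 0, "wy": 0, "wz": 0, "claw": 0.04}
    - {"dx": -0.0525, "dy": 0.217, "dz": -0.08, "wx": 0, "wy": 0, "wz": 0, "claw": 0.04}
    - {"dx": -0.0525, "dy": 0.217, "dz": -0.08, "wx": 0, "wy": 0, "wz": 0, "claw": 0.04}
    - {"dx": -0.0525, "dy": 0.217, "dz": -0.05, "wx": 0, "wy": 0, "wz": 0, "claw": 0.04}
    - {"dx": -0.0525, "dy": 0.217, "dz": -0.03, "wx": 0, "wy": 0, "wz": 0, "claw": 0.04}
    - {"dx": -0.0525, "dy": 0.217, "dz": -0.03, "wx": 0, "wy": 0, "wz": 0, "claw": 0.04}

```text
time_s: 4.5
tool_pos: [0.5737, -0.1238, 0.0733]
orientation: [-3.026, -0.84, 0.006]
force: [-0.7, -0.4, -1.3]
gripper_width: 0.043
grasp_force: 20.0
```

```bash
python3 -c "
from h import *
s=wrist('w4'); redlist(s,200)
print(robot.state()['grasp_force'],robot.state()['force'])
holes(s)
inc(([.5766,-.1232,.0505],down(-59)))"
```

```text
[347.9 131.8] 5542 ztop 0.0633 mean [ 0.6467 -0.1411] circ 0.6463 -0.1419 r 0.022
[424.7 215.5] 4950 ztop 0.0633 mean [ 0.6304 -0.209 ] circ 0.6293 -0.2111 r 0.0223
[254.6 237.6] 5850 ztop 0.0842 mean [ 0.5741 -0.1253] circ 0.573 -0.1259 r 0.0221
19.999899566173553 [-1.0908  0.2795 -0.4689]
pallet rect ((0.5995726585388184, -0.18091116845607758), (0.18469399213790894, 0.16075563430786133), 75.65691375732422)
hole [256.5 190.5] 1189 mean [ 0.5894 -0.1174] circ ((0.5782038569450378, -0.12328440696001053), 0.02341071143746376)
t 4.55 p [ 0.5744 -0.1232  0.0748] zt [-0.0028  0.0004 -1.    ] yt [ 0.5164 -0.8563 -0.0018] w 0.0435 q [ 0.2407  0.635  -0.1858  2.0223  0.2276  0.5064 -1.1377]
-> d [0.0019 0.0011 0.0243] w [-0.0018  0.0022  0.0016] rows 0.6
```

View pics/w4.png

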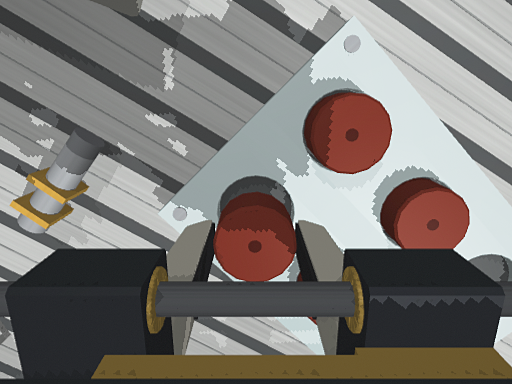

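The held disc is at (255,240), just short of the pocket at (256,190). I need to move about 3 mm, then go down gently.

Emit:
play_rows:
  increments:
    - {"dx": 0.0029, "dy": 0.0012, "dz": 0, "wx": 0, "wy": 0, "wz": 0, "claw": 0.04}
    - {"dx": 0.0029, "dy": 0.0012, "dz": 0, "wx": 0, "wy": 0, "wz": 0, "claw": 0.04}
    - {"dx": 0.0029, "dy": 0.0012, "dz": 0.005, "wx": 0, "wy": 0, "wz": 0, "claw": 0.04}
    - {"dx": 0.0029, "dy": 0.0012, "dz": 0.01, "wx": 0, "wy": 0, "wz": 0, "claw": 0.04}
    - {"dx": 0.0029, "dy": 0.0012, "dz": 0.014, "wx": 0, "wy": 0, "wz": 0, "claw": 0.04}
    - {"dx": 0.0029, "dy": 0.0012, "dz": 0.018, "wx": 0, "wy": 0, "wz": 0, "claw": 0.04}
    - {"dx": 0.0029, "dy": 0.0012, "dz": 0.018, "wx": 0, "wy": 0, "wz": 0, "claw": 0.04}

```text
time_s: 5.13
tool_pos: [0.5782, -0.1226, 0.0567]
orientation: [-3.026, -0.842, 0.002]
force: [-0.9, -0.3, -1.2]
gripper_width: 0.0433
grasp_force: 20.0
```

Emit:
play_rows:
  increments:
    - {"dx": 0, "dy": 0, "dz": 0.002, "wx": 0, "wy": 0, "wz": 0, "claw": 0.04}
    - {"dx": 0, "dy": 0, "dz": 0.004, "wx": 0, "wy": 0, "wz": 0, "claw": 0.04}
    - {"dx": 0, "dy": 0, "dz": 0.0045, "wx": 0, "wy": 0, "wz": 0, "claw": 0.04}
    - {"dx": 0, "dy": 0, "dz": 0.0045, "wx": 0, "wy": 0, "wz": 0, "claw": 0.05}
    - {"dx": 0, "dy": 0, "dz": 0.0045, "wx": 0, "wy": 0, "wz": 0, "claw": 0.056}
    - {"dx": 0, "dy": 0, "dz": 0.004, "wx": 0, "wy": 0, "wz": 0, "claw": 0.06}
    - {"dx": 0, "dy": 0, "dz": -0.01, "wx": 0, "wy": 0, "wz": 0, "claw": 0.06}
    - {"dx": 0, "dy": 0, "dz": -0.05, "wx": 0, "wy": 0, "wz": 0, "claw": 0.06}
    - {"dx": 0, "dy": 0, "dz": -0.09, "wx": 0, "wy": 0, "wz": 0, "claw": 0.06}
    - {"dx": 0, "dy": 0, "dz": -0.12, "wx": 0, "wy": 0, "wz": 0, "claw": 0.09}
    - {"dx": 0, "dy": 0, "dz": -0.12, "wx": 0, "wy": 0, "wz": 0, "claw": 0.09}

```text
time_s: 6.05
tool_pos: [0.5817, -0.1231, 0.1838]
orientation: [3.023, 0.841, 0.013]
force: [1.0, 0.4, -0.0]
gripper_width: 0.0685
grasp_force: 0.0
```

```bash
python3 -c "
from h import *
s=wrist('w5'); redlist(s,200)
inc(([.47,.25,.24],down(-59)),([.47,.25,.24],down(-90)))"
```

```text
[130.6   3.1] 248 ztop 0.1034 mean [0.6539 0.0177] circ 0.6553 0.019 r 0.0115
[307.9 128.5] 2039 ztop 0.0634 mean [ 0.6466 -0.1414] circ 0.6466 -0.1417 r 0.0219
[251.6 183. ] 1861 ztop 0.0633 mean [ 0.5783 -0.1246] circ 0.5774 -0.1249 r 0.022
[359.1 183.7] 2001 ztop 0.0633 mean [ 0.629  -0.2106] circ 0.629 -0.2114 r 0.0221
[300.3 233.5] 1616 ztop 0.0633 mean [ 0.5586 -0.1908] circ 0.5587 -0.194 r 0.0223
t 6.1 p [ 0.5805 -0.1231  0.1811] zt [ 0.0064 -0.0011 -1.    ] yt [ 0.5162 -0.8565  0.0043] w 0.0727 q [ 0.2794  0.4932 -0.2382  1.9389  0.1709  0.7221 -1.0878]
-> d [ 0.0982 -0.3764 -0.06  ] w [ 0.0043 -0.0049  0.0013] rows 9.4
-> d [ 0.0982 -0.3764 -0.06  ] w [ 0.0029 -0.0059  0.5424] rows 9.4
```

Spare1 is seated: its top is at 0.0633 and it is centred within 0.5 mm. Now I go to the chute for a close look.

```bash
python3 -c "
from h import *
inc(([.475,.26,.23],down(0)))"
```

```text
t 6.1 p [ 0.5805 -0.1231  0.1811] zt [ 0.0064 -0.0011 -1.    ] yt [ 0.5162 -0.8565  0.0043] w 0.0727 q [ 0.2794  0.4932 -0.2382  1.9389  0.1709  0.7221 -1.0878]
-> d [ 0.1076 -0.3824 -0.05  ] w [ 0.0064 -0.0023 -1.0284] rows 9.6
```

Emit:
play_rows:
  increments:
    - {"dx": 0.107, "dy": -0.382, "dz": -0.05, "wx": 0.006, "wy": -0.002, "wz": -1.03, "claw": 0.09}
    - {"dx": 0.107, "dy": -0.382, "dz": -0.05, "wx": 0.006, "wy": -0.002, "wz": -1.03, "claw": 0.09}
    - {"dx": 0.107, "dy": -0.382, "dz": -0.05, "wx": 0.006, "wy": -0.002, "wz": -1.03, "claw": 0.09}
    - {"dx": 0.107, "dy": -0.382, "dz": -0.05, "wx": 0.006, "wy": -0.002, "wz": -1.03, "claw": 0.09}
    - {"dx": 0.107, "dy": -0.382, "dz": -0.05, "wx": 0.006, "wy": -0.002, "wz": -1.03, "claw": 0.09}
    - {"dx": 0.107, "dy": -0.382, "dz": -0.05, "wx": 0.006, "wy": -0.002, "wz": -1.03, "claw": 0.09}
    - {"dx": 0.107, "dy": -0.382, "dz": -0.05, "wx": 0.006, "wy": -0.002, "wz": -1.03, "claw": 0.09}
    - {"dx": 0.107, "dy": -0.382, "dz": -0.05, "wx": 0.006, "wy": -0.002, "wz": -1.03, "claw": 0.09}
    - {"dx": 0.107, "dy": -0.382, "dz": -0.05, "wx": 0.006, "wy": -0.002, "wz": -1.03, "claw": 0.09}
    - {"dx": 0.107, "dy": -0.382, "dz": -0.05, "wx": 0.006, "wy": -0.002, "wz": -1.03, "claw": 0.09}
    - {"dx": 0.107, "dy": -0.382, "dz": -0.05, "wx": 0.006, "wy": -0.002, "wz": -1.03, "claw": 0.09}
    - {"dx": 0.107, "dy": -0.382, "dz": -0.05, "wx": 0.006, "wy": -0.002, "wz": -1.03, "claw": 0.09}

```text
time_s: 7.1
tool_pos: [0.472, 0.2607, 0.2267]
orientation: [-2.212, -2.223, 0.007]
force: [-0.7, -0.1, -0.5]
gripper_width: 0.0901
grasp_force: 0.0
```

```bash
python3 -c "
from h import *
s=wrist('w6'); redlist(s,200); inc(); print(-s['R'].T@s['t'])
P=cloud(s)
m,_=reds(s); m[250:]=0
q=P[m>0]; print('red bbox x/y/z',np.nanpercentile(q,[1,99],axis=0))
up=q[q[:,2]>.082]; print('upper: y ext',np.nanpercentile(up[:,1],[1,99]),'x mean',up[:,0].mean())
"
```

```text
[254.4 138.8] 1390 ztop 0.0918 mean [0.4703 0.294 ] circ 0.4705 0.2932 r 0.0185
t 7.15 p [0.4726 0.259  0.2266] zt [-0.0074 -0.0001 -1.    ] yt [ 1.      0.0027 -0.0074] w 0.0896 q [-0.1811  0.4223 -0.5795  1.9872  0.3042  0.824  -0.928 ]
[0.4728 0.332  0.3928]
red bbox x/y/z [[0.4499 0.2802 0.0705]
 [0.4912 0.308  0.0933]]
upper: y ext [0.2802 0.3076] x mean 0.470430739669061
```

View pics/w6.png

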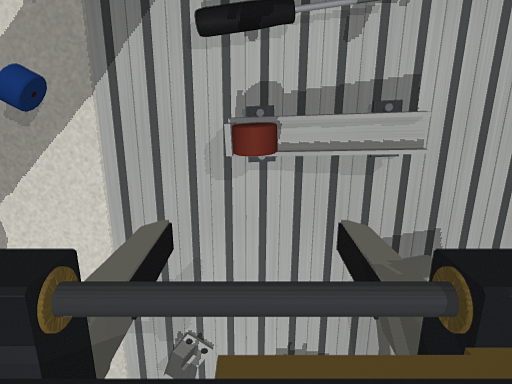

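The disc is at (254,139), the chute runs right (uphill is +x) to (427,132), and the stop is at column 229. Now the disc axis, stop height and chute yaw.

```bash
python3 -c "
from h import *
from scipy.optimize import least_squares
s=dict(np.load('w6.npz')); P=cloud(s)
m,_=reds(s); m[250:]=0
q=P[m>0]; q=q[(q[:,1]>.284)&(q[:,1]<.304)]
f=lambda p:np.hypot(q[:,0]-p[0],q[:,2]-p[1])-.022
r=least_squares(f,[.472,.07],loss='soft_l1',f_scale=.001); print('centre x,z',r.x,np.std(f(r.x)))
# chute
reg=P[100:165,222:432]; a=reg.reshape(-1,3); a=a[(a[:,2]>.045)]
for x0 in np.arange(.43,.64,.015):
    b=a[(abs(a[:,0]-x0)<.0075)]; b=b[b[:,1]>.26]
    if len(b)>5: print(round(x0,3),len(b),'ymin/max',b[:,1].min().round(4),b[:,1].max().round(4),'zmax',b[:,2].max().round(4),'zmed',np.median(b[:,2]).round(4))
print('stop rows')
for v in range(112,166,6): print(v,[tuple((P[v,u,[0,2]]*1000).round(0).astype(int)) for u in range(222,240,2)])
"
```

```text
centre x,z [0.4703 0.0704] 0.0006178151904531877
0.445 419 ymin/max 0.273 0.3121 zmax 0.0843 zmed 0.0749
0.46 606 ymin/max 0.2733 0.3129 zmax 0.0933 zmed 0.0885
0.475 638 ymin/max 0.2752 0.3136 zmax 0.0941 zmed 0.0912
0.49 547 ymin/max 0.2751 0.3144 zmax 0.0902 zmed 0.0734
0.505 603 ymin/max 0.2758 0.315 zmax 0.0676 zmed 0.0538
0.52 623 ymin/max 0.2762 0.3158 zmax 0.0695 zmed 0.056
0.535 624 ymin/max 0.2776 0.3165 zmax 0.073 zmed 0.0579
0.55 637 ymin/max 0.278 0.3171 zmax 0.0751 zmed 0.0602
0.565 651 ymin/max 0.2786 0.318 zmax 0.0766 zmed 0.0623
0.58 670 ymin/max 0.2791 0.3186 zmax 0.0782 zmed 0.0644
0.595 679 ymin/max 0.2805 0.3194 zmax 0.0802 zmed 0.0665
0.61 697 ymin/max 0.2807 0.3202 zmax 0.0833 zmed 0.0686
0.625 717 ymin/max 0.2813 0.3208 zmax 0.0846 zmed 0.0707
0.64 85 ymin/max 0.2819 0.3156 zmax 0.0838 zmed 0.0715
stop rows
112 [(np.int64(435), np.int64(30)), (np.int64(437), np.int64(30)), (np.int64(439), np.int64(29)), (np.int64(441), np.int64(30)), (np.int64(444), np.int64(30)), (np.int64(446), np.int64(30)), (np.int64(448), np.int64(30)), (np.int64(450), np.int64(30)), (np.
[... 1598 characters left out ...]
64(75)), (np.int64(448), np.int64(71)), (np.int64(451), np.int64(80)), (np.int64(453), np.int64(83)), (np.int64(455), np.int64(87))]
154 [(np.int64(434), np.int64(31)), (np.int64(436), np.int64(30)), (np.int64(443), np.int64(76)), (np.int64(445), np.int64(75)), (np.int64(447), np.int64(75)), (np.int64(449), np.int64(74)), (np.int64(449), np.int64(58)), (np.int64(453), np.int64(81)), (np.int64(455), np.int64(86))]
160 [(np.int64(434), np.int64(30)), (np.int64(436), np.int64(31)), (np.int64(438), np.int64(30)), (np.int64(441), np.int64(30)), (np.int64(443), np.int64(30)), (np.int64(445), np.int64(31)), (np.int64(448), np.int64(31)), (np.int64(450), np.int64(29)), (np.int64(452), np.int64(29))]
```

The stop's top is 30 mm above the floor, so it covers the disc's front and a rim grasp in the chute won't work. Instead I will:
1. Grip the disc by its faces and stand it on the free plate.
2. Regrip it by the rim with the tool tilted.
3. Spin the tool half a turn so the disc lies flat.

```bash
python3 -c "
from h import *
inc(([.469,.2945,.14],down(92.5)))"
```

```text
t 7.15 p [0.4726 0.259  0.2266] zt [-0.0074 -0.0001 -1.    ] yt [ 1.      0.0027 -0.0074] w 0.0896 q [-0.1811  0.4223 -0.5795  1.9872  0.3042  0.824  -0.928 ]
-> d [ 0.0355 -0.0028  0.0866] w [-0.0058 -0.0059 -1.6117] rows 12.9
```

Emit:
play_rows:
  increments:
    - {"dx": 0.0355, "dy": -0.003, "dz": 0.02, "wx": -0.006, "wy": -0.006, "wz": -1.61, "claw": 0.07}
    - {"dx": 0.0355, "dy": -0.003, "dz": 0.086, "wx": -0.006, "wy": -0.006, "wz": -1.61, "claw": 0.07}
    - {"dx": 0.0355, "dy": -0.003, "dz": 0.086, "wx": -0.006, "wy": -0.006, "wz": -1.61, "claw": 0.07}
    - {"dx": 0.0355, "dy": -0.003, "dz": 0.086, "wx": -0.006, "wy": -0.006, "wz": -1.61, "claw": 0.07}
    - {"dx": 0.0355, "dy": -0.003, "dz": 0.086, "wx": -0.006, "wy": -0.006, "wz": -1.61, "claw": 0.07}
    - {"dx": 0.0355, "dy": -0.003, "dz": 0.086, "wx": -0.006, "wy": -0.006, "wz": -1.61, "claw": 0.07}
    - {"dx": 0.0355, "dy": -0.003, "dz": 0.086, "wx": -0.006, "wy": -0.006, "wz": -1.61, "claw": 0.07}
    - {"dx": 0.0355, "dy": -0.003, "dz": 0.086, "wx": -0.006, "wy": -0.006, "wz": -1.61, "claw": 0.07}
    - {"dx": 0.0355, "dy": -0.003, "dz": 0.086, "wx": -0.006, "wy": -0.006, "wz": -1.61, "claw": 0.07}
    - {"dx": 0.0355, "dy": -0.003, "dz": 0.086, "wx": -0.006, "wy": -0.006, "wz": -1.61, "claw": 0.07}
    - {"dx": 0.0355, "dy": -0.003, "dz": 0.086, "wx": -0.006, "wy": -0.006, "wz": -1.61, "claw": 0.07}
    - {"dx": 0.0355, "dy": -0.003, "dz": 0.086, "wx": -0.006, "wy": -0.006, "wz": -1.61, "claw": 0.07}
    - {"dx": 0.0355, "dy": -0.003, "dz": 0.086, "wx": -0.006, "wy": -0.006, "wz": -1.61, "claw": 0.07}
    - {"dx": 0.0355, "dy": -0.003, "dz": 0.086, "wx": -0.006, "wy": -0.006, "wz": -1.61, "claw": 0.07}
    - {"dx": 0.0355, "dy": -0.003, "dz": 0.086, "wx": -0.006, "wy": -0.006, "wz": -1.61, "claw": 0.07}

```text
time_s: 8.4
tool_pos: [0.4698, 0.2933, 0.1408]
orientation: [-0.055, 3.141, 0.001]
force: [0.4, -0.1, -0.3]
gripper_width: 0.0703
grasp_force: 0.0
```

```bash
python3 -c "
from h import *
s=wrist('w7'); redlist(s,200)
inc(([.469,.2945,.072],down(92.5)))"
```

```text
[257.2 199.4] 2182 ztop 0.0919 mean [0.4691 0.2935] circ 0.4697 0.2934 r 0.0187
t 8.45 p [0.4698 0.2938 0.141 ] zt [ 0.0007  0.0006 -1.    ] yt [-0.0354  0.9994  0.0005] w 0.0701 q [-0.0433  0.6644 -0.9323  2.0278  0.7389  0.8262  0.1954]
-> d [0.0008 0.0007 0.069 ] w [ 0.0005  0.0007 -0.0083] rows 1.7
```

Emit:
play_rows:
  increments:
    - {"dx": 0.0005, "dy": -0.0004, "dz": 0.03, "wx": 0, "wy": 0, "wz": -0.008, "claw": 0.055}
    - {"dx": 0.0005, "dy": -0.0004, "dz": 0.055, "wx": 0, "wy": 0, "wz": -0.008, "claw": 0.05}
    - {"dx": 0.0005, "dy": -0.0004, "dz": 0.069, "wx": 0, "wy": 0, "wz": -0.008, "claw": 0.045}
    - {"dx": 0.0005, "dy": -0.0004, "dz": 0.069, "wx": 0, "wy": 0, "wz": -0.008, "claw": 0.04}
    - {"dx": 0.0005, "dy": -0.0004, "dz": 0.069, "wx": 0, "wy": 0, "wz": -0.008, "claw": 0.035}
    - {"dx": 0.0005, "dy": -0.0004, "dz": 0.069, "wx": 0, "wy": 0, "wz": -0.008, "claw": 0.022}
    - {"dx": 0.0005, "dy": -0.0004, "dz": 0.069, "wx": 0, "wy": 0, "wz": -0.008, "claw": 0.022}
    - {"dx": 0.0005, "dy": -0.0004, "dz": 0.069, "wx": 0, "wy": 0, "wz": -0.008, "claw": 0.022}
    - {"dx": 0.0005, "dy": -0.0004, "dz": 0.069, "wx": 0, "wy": 0, "wz": -0.008, "claw": 0.022}
  grip_force: 20

```text
time_s: 9.2
tool_pos: [0.4695, 0.2953, 0.0737]
orientation: [-0.077, 3.137, 0.003]
force: [0.1, -0.8, 5.7]
gripper_width: 0.0277
grasp_force: 20.0
```

```bash
python3 -c "
from h import *
inc(([.47,.294,.13],down(90)),([.50,.17,.11],down(90)),([.50,.17,.0545],down(90)))"
```

```text
t 9.2 p [0.4695 0.2953 0.0737] zt [ 0.0032  0.0023 -1.    ] yt [-0.0487  0.9988  0.0021] w 0.0277 q [-0.1132  0.7444 -0.8369  2.0761  0.8753  0.7156  0.0894]
-> d [-0.0006 -0.0012 -0.0563] w [0.0022 0.0032 0.0488] rows 1.4
-> d [-0.0245 -0.1266 -0.0365] w [0.0022 0.0032 0.0488] rows 3.2
-> d [-0.0243 -0.1267  0.019 ] w [0.0022 0.0032 0.0488] rows 3.1
```

Emit:
play_rows:
  increments:
    - {"dx": 0, "dy": 0, "dz": -0.02, "wx": 0, "wy": 0, "wz": 0, "claw": 0.022}
    - {"dx": 0, "dy": 0, "dz": -0.06, "wx": 0, "wy": 0, "wz": 0, "claw": 0.022}
    - {"dx": -0.02, "dy": -0.03, "dz": -0.06, "wx": 0.002, "wy": 0.003, "wz": 0.045, "claw": 0.022}
    - {"dx": -0.0243, "dy": -0.065, "dz": -0.06, "wx": 0.002, "wy": 0.003, "wz": 0.045, "claw": 0.022}
    - {"dx": -0.0243, "dy": -0.1, "dz": -0.05, "wx": 0.002, "wy": 0.003, "wz": 0.045, "claw": 0.022}
    - {"dx": -0.0243, "dy": -0.1267, "dz": -0.03, "wx": 0.002, "wy": 0.003, "wz": 0.045, "claw": 0.022}
    - {"dx": -0.0243, "dy": -0.1267, "dz": -0.005, "wx": 0.002, "wy": 0.003, "wz": 0.045, "claw": 0.022}
    - {"dx": -0.0243, "dy": -0.1267, "dz": 0.008, "wx": 0.002, "wy": 0.003, "wz": 0.045, "claw": 0.022}
    - {"dx": -0.0243, "dy": -0.1267, "dz": 0.008, "wx": 0.002, "wy": 0.003, "wz": 0.045, "claw": 0.022}
    - {"dx": -0.0243, "dy": -0.1267, "dz": 0.008, "wx": 0.002, "wy": 0.003, "wz": 0.045, "claw": 0.022}

```text
time_s: 10.03
tool_pos: [0.4993, 0.1696, 0.0646]
orientation: [0.007, -3.14, 0.001]
force: [0.0, -0.3, -0.4]
gripper_width: 0.0281
grasp_force: 20.0
```

```bash
python3 -c "
from h import *
s=wrist('w8'); redlist(s,200); print(robot.state()['force'])
inc(([.50,.17,.0553],down(90)))"
```

```text
[254.6 236.3] 4279 ztop 0.0826 mean [0.4985 0.1679] circ 0.4996 0.1679 r 0.0185
[0.3161 0.2084 0.1871]
t 10.08 p [0.4997 0.1701 0.0652] zt [-0.001  -0.0003 -1.    ] yt [-0.0048  1.     -0.0003] w 0.0274 q [ 0.1109  0.7329 -0.8188  2.1374  0.9061  0.6694  0.2286]
-> d [-0.0003 -0.0001  0.0099] w [-0.0003 -0.001   0.0048] rows 0.2
```

Emit:
play_rows:
  increments:
    - {"dx": 0, "dy": 0, "dz": 0.004, "wx": 0, "wy": 0, "wz": 0.004, "claw": 0.022}
    - {"dx": 0, "dy": 0, "dz": 0.007, "wx": 0, "wy": 0, "wz": 0.004, "claw": 0.022}
    - {"dx": 0, "dy": 0, "dz": 0.009, "wx": 0, "wy": 0, "wz": 0.004, "claw": 0.022}
    - {"dx": 0, "dy": 0, "dz": 0.0095, "wx": 0, "wy": 0, "wz": 0.004, "claw": 0.022}
    - {"dx": 0, "dy": 0, "dz": 0.0095, "wx": 0, "wy": 0, "wz": 0.004, "claw": 0.022}

```text
time_s: 10.5
tool_pos: [0.4995, 0.1696, 0.0551]
orientation: [0.001, -3.14, 0.001]
force: [0.3, -0.4, -0.8]
gripper_width: 0.0276
grasp_force: 20.0
```

Emit:
play_rows:
  increments:
    - {"dx": 0, "dy": 0, "dz": 0.0005, "wx": 0, "wy": 0, "wz": 0, "claw": 0.022}
    - {"dx": 0, "dy": 0, "dz": 0.001, "wx": 0, "wy": 0, "wz": 0, "claw": 0.022}
    - {"dx": 0, "dy": 0, "dz": 0.0015, "wx": 0, "wy": 0, "wz": 0, "claw": 0.022}
    - {"dx": 0, "dy": 0, "dz": 0.0015, "wx": 0, "wy": 0, "wz": 0, "claw": 0.022}

```text
time_s: 10.83
tool_pos: [0.4996, 0.1697, 0.0548]
orientation: [-0.001, 3.141, -0.002]
force: [-2.8, -2.0, 16.8]
gripper_width: 0.028
grasp_force: 20.0
```

Emit:
play_rows:
  increments:
    - {"dx": 0, "dy": 0, "dz": -0.0012, "wx": 0, "wy": 0, "wz": 0, "claw": 0.022}
    - {"dx": 0, "dy": 0, "dz": -0.0012, "wx": 0, "wy": 0, "wz": 0, "claw": 0.022}
    - {"dx": 0, "dy": 0, "dz": -0.0012, "wx": 0, "wy": 0, "wz": 0, "claw": 0.027}
    - {"dx": 0, "dy": 0, "dz": -0.0012, "wx": 0, "wy": 0, "wz": 0, "claw": 0.03}
    - {"dx": 0, "dy": 0, "dz": -0.0012, "wx": 0, "wy": 0, "wz": 0, "claw": 0.036}
    - {"dx": 0, "dy": 0, "dz": -0.0012, "wx": 0, "wy": 0, "wz": 0, "claw": 0.042}
    - {"dx": 0, "dy": 0, "dz": -0.0012, "wx": 0, "wy": 0, "wz": 0, "claw": 0.048}
  grip_force: 10

```text
time_s: 11.42
tool_pos: [0.4995, 0.1695, 0.0546]
orientation: [0.0, -3.14, 0.001]
force: [-0.3, -0.4, 0.5]
gripper_width: 0.0444
grasp_force: 0.0
```

```bash
python3 -c "
from h import *
s=wrist('w9'); redlist(s,200); print(robot.state()['force'])
s=wrist('w10'); redlist(s,200)
inc()"
```

```text
[254.7 236.3] 4267 ztop 0.0729 mean [0.4988 0.1678] circ 0.4992 0.1674 r 0.0192
[-0.5125  0.0166 -0.3467]
[254.7 236.3] 4266 ztop 0.0729 mean [0.4988 0.1679] circ 0.4994 0.1678 r 0.0193
t 11.52 p [0.4995 0.1695 0.0546] zt [-0.0015 -0.0008 -1.    ] yt [-0.0002  1.     -0.0007] w 0.0477 q [ 0.0985  0.746  -0.7995  2.1437  0.9307  0.6517  0.2035]
```

```bash
python3 -c "
from h import *
a=np.radians(50); z=np.array([0,-np.sin(a),-np.cos(a)]); G=np.array([.4995,.1735,.049])
inc((G-.11*z,Rt(z,[1,0,0])))"
```

```text
t 11.52 p [0.4995 0.1695 0.0546] zt [-0.0015 -0.0008 -1.    ] yt [-0.0002  1.     -0.0007] w 0.0477 q [ 0.0985  0.746  -0.7995  2.1437  0.9307  0.6517  0.2035]
-> d [ 0.0001  0.0882 -0.0651] w [ 0.6799 -0.6819  1.4623] rows 14.0
```

Emit:
play_rows:
  increments:
    - {"dx": 0, "dy": 0, "dz": -0.02, "wx": 0, "wy": 0, "wz": 0, "claw": 0.048}
    - {"dx": 0, "dy": 0, "dz": -0.06, "wx": 0, "wy": 0, "wz": 0, "claw": 0.06}
    - {"dx": 0, "dy": 0, "dz": -0.1, "wx": 0.68, "wy": -0.682, "wz": 1.462, "claw": 0.085}
    - {"dx": 0, "dy": 0.03, "dz": -0.13, "wx": 0.68, "wy": -0.682, "wz": 1.462, "claw": 0.085}
    - {"dx": 0, "dy": 0.06, "dz": -0.13, "wx": 0.68, "wy": -0.682, "wz": 1.462, "claw": 0.085}
    - {"dx": 0, "dy": 0.088, "dz": -0.13, "wx": 0.68, "wy": -0.682, "wz": 1.462, "claw": 0.085}
    - {"dx": 0, "dy": 0.088, "dz": -0.13, "wx": 0.68, "wy": -0.682, "wz": 1.462, "claw": 0.085}
    - {"dx": 0, "dy": 0.088, "dz": -0.13, "wx": 0.68, "wy": -0.682, "wz": 1.462, "claw": 0.085}
    - {"dx": 0, "dy": 0.088, "dz": -0.13, "wx": 0.68, "wy": -0.682, "wz": 1.462, "claw": 0.085}
    - {"dx": 0, "dy": 0.088, "dz": -0.13, "wx": 0.68, "wy": -0.682, "wz": 1.462, "claw": 0.085}
    - {"dx": 0, "dy": 0.088, "dz": -0.13, "wx": 0.68, "wy": -0.682, "wz": 1.462, "claw": 0.085}
    - {"dx": 0, "dy": 0.088, "dz": -0.13, "wx": 0.68, "wy": -0.682, "wz": 1.462, "claw": 0.085}
    - {"dx": 0, "dy": 0.088, "dz": -0.1, "wx": 0.68, "wy": -0.682, "wz": 1.462, "claw": 0.085}
    - {"dx": 0, "dy": 0.088, "dz": -0.075, "wx": 0.68, "wy": -0.682, "wz": 1.462, "claw": 0.085}
    - {"dx": 0, "dy": 0.088, "dz": -0.065, "wx": 0.68, "wy": -0.682, "wz": 1.462, "claw": 0.085}
    - {"dx": 0, "dy": 0.088, "dz": -0.065, "wx": 0.68, "wy": -0.682, "wz": 1.462, "claw": 0.085}
    - {"dx": 0, "dy": 0.088, "dz": -0.065, "wx": 0.68, "wy": -0.682, "wz": 1.462, "claw": 0.085}
    - {"dx": 0, "dy": 0.088, "dz": -0.065, "wx": 0.68, "wy": -0.682, "wz": 1.462, "claw": 0.085}

```text
time_s: 13.02
tool_pos: [0.4996, 0.258, 0.1187]
orientation: [1.699, 1.705, -0.794]
force: [-0.1, -0.7, 0.4]
gripper_width: 0.0848
grasp_force: 0.0
```

```bash
python3 -c "
from h import *
s=wrist('w11'); redlist(s,200); print(robot.state()['force'])
a=np.radians(50); z=np.array([0,-np.sin(a),-np.cos(a)]); G=np.array([.4995,.1735,.049])
inc((G-.11*z,Rt(z,[1,0,0])),(G,Rt(z,[1,0,0])))
P=cloud(s); m,_=reds(s); q=P[m>0]; q=q[(q[:,0]>.46)&(q[:,0]<.54)]; print(np.nanpercentile(q,[1,99],axis=0))
"
```

```text
[256.  189.8] 2280 ztop 0.0688 mean [0.5007 0.1756] circ 0.501 0.1691 r 0.0207
[302.6 268.4] 1119 ztop 0.0627 mean [ 0.587  -0.1693] circ 0.5818 -0.1903 r 0.0935
[-0.2665  0.3274  0.5585]
t 13.07 p [0.4995 0.2577 0.1195] zt [ 0.0015 -0.7654 -0.6435] yt [ 1.      0.0036 -0.0019] w 0.0852 q [-0.7023  0.8602 -0.2975  1.729   0.6587  1.4583 -1.3729]
-> d [-0.0001 -0.     -0.0002] w [ 0.0015 -0.001   0.0037] rows 0.0
-> d [-0.0002 -0.0002  0.1098] w [ 0.0015 -0.001   0.0037] rows 2.6
[[ 0.4815 -0.2512  0.0334]
 [ 0.5373  0.1834  0.0737]]
```

View pics/w11.png

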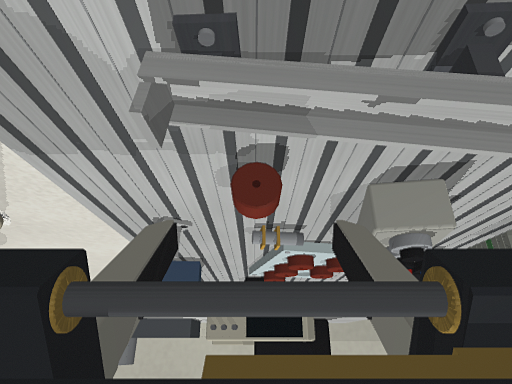

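The disc stands at (256,190), centred between the open fingers, and the arm reached the tilted pose. Now I advance and grip.

Emit:
play_rows:
  increments:
    - {"dx": 0, "dy": 0, "dz": 0.035, "wx": 0.001, "wy": -0.001, "wz": 0.003, "claw": 0.08}
    - {"dx": 0, "dy": 0, "dz": 0.07, "wx": 0.001, "wy": -0.001, "wz": 0.003, "claw": 0.075}
    - {"dx": 0, "dy": 0, "dz": 0.1, "wx": 0.001, "wy": -0.001, "wz": 0.003, "claw": 0.07}
    - {"dx": 0, "dy": 0, "dz": 0.11, "wx": 0.001, "wy": -0.001, "wz": 0.003, "claw": 0.07}
    - {"dx": 0, "dy": 0, "dz": 0.11, "wx": 0.001, "wy": -0.001, "wz": 0.003, "claw": 0.065}
    - {"dx": 0, "dy": 0, "dz": 0.11, "wx": 0.001, "wy": -0.001, "wz": 0.003, "claw": 0.06}
    - {"dx": 0, "dy": 0, "dz": 0.11, "wx": 0.001, "wy": -0.001, "wz": 0.003, "claw": 0.055}
    - {"dx": 0, "dy": 0, "dz": 0.11, "wx": 0.001, "wy": -0.001, "wz": 0.003, "claw": 0.05}
    - {"dx": 0, "dy": 0, "dz": 0.11, "wx": 0.001, "wy": -0.001, "wz": 0.003, "claw": 0.046}
    - {"dx": 0, "dy": 0, "dz": 0.11, "wx": 0.001, "wy": -0.001, "wz": 0.003, "claw": 0.04}
    - {"dx": 0, "dy": 0, "dz": 0.11, "wx": 0.001, "wy": -0.001, "wz": 0.003, "claw": 0.038}
    - {"dx": 0, "dy": 0, "dz": 0.11, "wx": 0.001, "wy": -0.001, "wz": 0.003, "claw": 0.038}
  grip_force: 20

```text
time_s: 14.07
tool_pos: [0.4998, 0.1742, 0.0493]
orientation: [1.704, 1.699, -0.792]
force: [-0.4, 3.9, 6.1]
gripper_width: 0.0438
grasp_force: 20.0
```

```bash
cat >> h.py <<'E'
def tip(az,tilt,yaz):
    a,t,y=np.radians([az,tilt,yaz]); return Rt([np.sin(t)*np.cos(a),np.sin(t)*np.sin(a),-np.cos(t)],[np.cos(y),np.sin(y),0])
E
python3 -c "
from h import *
M=tip(240,45,60); F=tip(211,40,121)
inc(([.4998,.1742,.15],None),([.56,0,.21],M))
print('then from M'); inc(([.6091,-.2801,.115],F),p=np.array([.56,0,.21]),R=M)
"
```

```text
t 14.07 p [0.4998 0.1742 0.0493] zt [ 0.0003 -0.7663 -0.6425] yt [ 1.     -0.0016  0.0024] w 0.0438 q [-0.6346  0.9169 -0.2617  1.877   0.7561  1.2771 -1.4562]
-> d [-0.0772  0.0002 -0.0646] w [0. 0. 0.] rows 2.4
-> d [-0.2349  0.0609  0.0303] w [ 0.2257  0.3528 -1.1987] rows 10.2
then from M
t 14.07 p [0.4998 0.1742 0.0493] zt [-0.3536 -0.6124 -0.7071] yt [ 0.3536  0.6124 -0.7071] w 0.0438 q [-0.6346  0.9169 -0.2617  1.877   0.7561  1.2771 -1.4562]
-> d [-0.1826 -0.087   0.2213] w [-0.3189  0.1915 -1.1808] rows 9.9
```

Emit:
play_rows:
  increments:
    - {"dx": -0.015, "dy": 0, "dz": -0.013, "wx": 0, "wy": 0, "wz": 0, "claw": 0.038}
    - {"dx": -0.045, "dy": 0, "dz": -0.038, "wx": 0, "wy": 0, "wz": 0, "claw": 0.038}
    - {"dx": -0.077, "dy": 0, "dz": -0.064, "wx": 0, "wy": 0, "wz": 0, "claw": 0.038}
    - {"dx": -0.1, "dy": 0.01, "dz": -0.08, "wx": 0.226, "wy": 0.353, "wz": -1.2, "claw": 0.038}
    - {"dx": -0.235, "dy": 0.061, "dz": 0.03, "wx": 0.226, "wy": 0.353, "wz": -1.2, "claw": 0.038}
    - {"dx": -0.235, "dy": 0.061, "dz": 0.03, "wx": 0.226, "wy": 0.353, "wz": -1.2, "claw": 0.038}
    - {"dx": -0.235, "dy": 0.061, "dz": 0.03, "wx": 0.226, "wy": 0.353, "wz": -1.2, "claw": 0.038}
    - {"dx": -0.235, "dy": 0.061, "dz": 0.03, "wx": 0.226, "wy": 0.353, "wz": -1.2, "claw": 0.038}
    - {"dx": -0.235, "dy": 0.061, "dz": 0.03, "wx": 0.226, "wy": 0.353, "wz": -1.2, "claw": 0.038}
    - {"dx": -0.235, "dy": 0.061, "dz": 0.03, "wx": 0.226, "wy": 0.353, "wz": -1.2, "claw": 0.038}
    - {"dx": -0.235, "dy": 0.061, "dz": 0.03, "wx": 0.226, "wy": 0.353, "wz": -1.2, "claw": 0.038}
    - {"dx": -0.235, "dy": 0.061, "dz": 0.03, "wx": 0.226, "wy": 0.353, "wz": -1.2, "claw": 0.038}
    - {"dx": -0.235, "dy": 0.061, "dz": 0.03, "wx": 0.226, "wy": 0.353, "wz": -1.2, "claw": 0.038}
    - {"dx": -0.235, "dy": 0.061, "dz": 0.03, "wx": 0.226, "wy": 0.353, "wz": -1.2, "claw": 0.038}

```text
time_s: 15.23
tool_pos: [0.5602, -0.0018, 0.2092]
orientation: [-0.701, -2.634, 1.093]
force: [-0.3, -0.2, -0.8]
gripper_width: 0.0433
grasp_force: 20.0
```

```bash
python3 -c "
from h import *
F=tip(211,40,121)
print(robot.state()['grasp_force'])
inc(([.6091,-.2801,.125],F))
"
```

```text
19.998553097248077
t 15.23 p [ 0.5602 -0.0018  0.2092] zt [-0.3586 -0.612  -0.7049] yt [ 0.3479  0.6131 -0.7092] w 0.0433 q [-0.0579  0.7513 -0.5225  1.693   0.654   1.601   0.1899]
-> d [-0.182  -0.0939  0.2121] w [-0.3192  0.1848 -1.1766] rows 9.9
```

Emit:
play_rows:
  increments:
    - {"dx": -0.182, "dy": -0.094, "dz": 0.212, "wx": -0.319, "wy": 0.185, "wz": -1.177, "claw": 0.038}
    - {"dx": -0.182, "dy": -0.094, "dz": 0.212, "wx": -0.319, "wy": 0.185, "wz": -1.177, "claw": 0.038}
    - {"dx": -0.182, "dy": -0.094, "dz": 0.212, "wx": -0.319, "wy": 0.185, "wz": -1.177, "claw": 0.038}
    - {"dx": -0.182, "dy": -0.094, "dz": 0.212, "wx": -0.319, "wy": 0.185, "wz": -1.177, "claw": 0.038}
    - {"dx": -0.182, "dy": -0.094, "dz": 0.212, "wx": -0.319, "wy": 0.185, "wz": -1.177, "claw": 0.038}
    - {"dx": -0.182, "dy": -0.094, "dz": 0.212, "wx": -0.319, "wy": 0.185, "wz": -1.177, "claw": 0.038}
    - {"dx": -0.182, "dy": -0.094, "dz": 0.212, "wx": -0.319, "wy": 0.185, "wz": -1.177, "claw": 0.038}
    - {"dx": -0.182, "dy": -0.094, "dz": 0.212, "wx": -0.319, "wy": 0.185, "wz": -1.177, "claw": 0.038}
    - {"dx": -0.182, "dy": -0.094, "dz": 0.212, "wx": -0.319, "wy": 0.185, "wz": -1.177, "claw": 0.038}
    - {"dx": -0.182, "dy": -0.094, "dz": 0.212, "wx": -0.319, "wy": 0.185, "wz": -1.177, "claw": 0.038}
    - {"dx": -0.182, "dy": -0.094, "dz": 0.212, "wx": -0.319, "wy": 0.185, "wz": -1.177, "claw": 0.038}
    - {"dx": -0.182, "dy": -0.094, "dz": 0.212, "wx": -0.319, "wy": 0.185, "wz": -1.177, "claw": 0.038}
    - {"dx": -0.182, "dy": -0.094, "dz": 0.212, "wx": -0.319, "wy": 0.185, "wz": -1.177, "claw": 0.038}

```text
time_s: 16.32
tool_pos: [0.6091, -0.2784, 0.1266]
orientation: [0.653, -2.375, 0.246]
force: [0.3, 0.6, -0.6]
gripper_width: 0.0431
grasp_force: 20.0
```

```bash
python3 -c "
from h import *
F=tip(211,40,121)
s=wrist('w12'); redlist(s,200); holes(s)
inc(([.6091,-.2801,.075],F),([.6091,-.2801,.0537],F))
P=cloud(s); m,(k,l,st,c)=reds(s)
i=l[240,255] or l[220,255]; print('i',i,c[i])
for i in range(1,k):
    if st[i,4]>200:
        q=P[l==i]; q=q[~np.isnan(q[:,0])]; zt=np.percentile(q[:,2],80); q=q[abs(q[:,2]-zt)<.005]; mu=q.mean(0); n=np.linalg.svd(q-mu,full_matrices=False)[2][2]; print(i,c[i],mu,'normal',n*np.sign(n[2]))
"
```

```text
[273.4 228.1] 7841 ztop 0.1356 mean [ 0.6126 -0.278 ] circ 0.6111 -0.2778 r 0.0227
[388.6 242.3] 587 ztop 0.0637 mean [ 0.5469 -0.2024] circ 0.5495 -0.2004 r 0.0184
[306.9 337.2] 935 ztop 0.0634 mean [ 0.6348 -0.2242] circ 0.6334 -0.223 r 0.013
[503.7 341. ] 563 ztop 0.0634 mean [ 0.5711 -0.1138] circ 0.5704 -0.1132 r 0.0143
pallet rect ((0.5426924228668213, -0.23759609460830688), (0.13858632743358612, 0.07978349924087524), 75.83939361572266)
t 16.37 p [ 0.6092 -0.2783  0.1269] zt [-0.5457 -0.3335 -0.7688] yt [-0.5141  0.8577 -0.0072] w 0.0434 q [ 0.5006  0.974  -0.711   1.4498  0.8064  1.6706  1.6909]
-> d [-0.0324 -0.0011  0.0406] w [-0.0048  0.0042 -0.0054] rows 1.2
-> d [-0.0461 -0.0009  0.057 ] w [-0.0048  0.0042 -0.0054] rows 1.8
i 1 [273.4358 228.0701]
1 [273.4358 228.0701] [ 0.6126 -0.2779  0.1352] normal [0.0022 0.0087 1.    ]
2 [388.5622 242.3322] [ 0.5469 -0.2024  0.0629] normal [-0.0013 -0.0055  1.    ]
3 [306.8535 337.1807] [ 0.6348 -0.2242  0.0628] normal [ 0.0301 -0.048   0.9984]
4 [503.7087 340.9805] [ 0.5711 -0.1138  0.0628] normal [-0.0095  0.0397  0.9992]
```

View pics/w12.png

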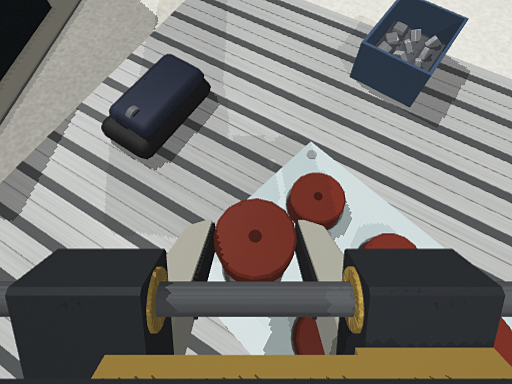

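The disc is level (tilt below 0.01 rad) between the fingers at (255,237); p0's disc is at (318,200). I use p0 as a reference to check the camera bias in this orientation.

```bash
python3 -c "
from h import *
s=dict(np.load('w12.npz')); P=cloud(s); m,_=reds(s)
q=P[(m>0)&(abs(P[...,2]-.0634)<.003)&(P[...,0]<.575)&(P[...,1]<-.235)]; print(len(q),q.mean(0),cv2.minEnclosingCircle(q[:,:2].astype(np.float32)))
q=P[(m>0)&(abs(P[...,2]-.1353)<.004)]; print(len(q),q.mean(0),cv2.minEnclosingCircle(q[:,:2].astype(np.float32)))
v,u=np.nonzero((abs(P[...,2]-.0458)<.002)&(P[...,0]<.7)); g=P[v,u]; g=g[(g[:,1]<-.2)]; print(cv2.minAreaRect(g[:,:2].astype(np.float32)), g[:,:2].min(0))
s1=dict(np.load('w1.npz')); P1=cloud(s1); m1,_=reds(s1); q=P1[(m1>0)&(abs(P1[...,2]-.0634)<.003)&(P1[...,0]<.575)&(P1[...,1]<-.235)]; print('w1',q.mean(0),cv2.minEnclosingCircle(q[:,:2].astype(np.float32)))
"
```

```text
2158 [ 0.5423 -0.2635  0.0629] ((0.5415472388267517, -0.263826459646225), 0.021680643782019615)
5229 [ 0.6126 -0.2779  0.1353] ((0.611055850982666, -0.2777906060218811), 0.022675029933452606)
((0.5292081832885742, -0.37114930152893066), (0.34596478939056396, 0.46030929684638977), 25.798992156982422) [ 0.2958 -0.6417]
w1 [ 0.5421 -0.263   0.0628] ((0.5417290925979614, -0.26335978507995605), 0.021841462701559067)
```

```bash
python3 -c "
from h import *
F=tip(211,40,121)
inc(*[([.6090,-.2806,z],F) for z in (.076,.071,.066,.061,.058)])"
```

```text
t 16.37 p [ 0.6092 -0.2783  0.1269] zt [-0.5457 -0.3335 -0.7688] yt [-0.5141  0.8577 -0.0072] w 0.0434 q [ 0.5006  0.974  -0.711   1.4498  0.8064  1.6706  1.6909]
-> d [-0.0315 -0.0015  0.0401] w [-0.0048  0.0042 -0.0054] rows 1.2
-> d [-0.0347 -0.0014  0.0439] w [-0.0048  0.0042 -0.0054] rows 1.3
-> d [-0.0379 -0.0014  0.0477] w [-0.0048  0.0042 -0.0054] rows 1.5
-> d [-0.0411 -0.0014  0.0516] w [-0.0048  0.0042 -0.0054] rows 1.6
-> d [-0.043  -0.0014  0.0539] w [-0.0048  0.0042 -0.0054] rows 1.7
```

Emit:
play_rows:
  increments:
    - {"dx": -0.016, "dy": -0.0015, "dz": 0.02, "wx": -0.003, "wy": 0.003, "wz": -0.005, "claw": 0.038}
    - {"dx": -0.0315, "dy": -0.0015, "dz": 0.0401, "wx": -0.003, "wy": 0.003, "wz": -0.005, "claw": 0.038}
    - {"dx": -0.0315, "dy": -0.0015, "dz": 0.0401, "wx": -0.003, "wy": 0.003, "wz": -0.005, "claw": 0.038}
    - {"dx": -0.0315, "dy": -0.0015, "dz": 0.0401, "wx": -0.003, "wy": 0.003, "wz": -0.005, "claw": 0.038}
    - {"dx": -0.0347, "dy": -0.0014, "dz": 0.0439, "wx": -0.003, "wy": 0.003, "wz": -0.005, "claw": 0.038}
    - {"dx": -0.0379, "dy": -0.0014, "dz": 0.0477, "wx": -0.003, "wy": 0.003, "wz": -0.005, "claw": 0.038}
    - {"dx": -0.0395, "dy": -0.0014, "dz": 0.0497, "wx": -0.003, "wy": 0.003, "wz": -0.005, "claw": 0.038}
    - {"dx": -0.0411, "dy": -0.0014, "dz": 0.0516, "wx": -0.003, "wy": 0.003, "wz": -0.005, "claw": 0.038}
    - {"dx": -0.0411, "dy": -0.0014, "dz": 0.0516, "wx": -0.003, "wy": 0.003, "wz": -0.005, "claw": 0.038}

```text
time_s: 17.12
tool_pos: [0.6087, -0.2814, 0.0606]
orientation: [0.659, -2.369, 0.238]
force: [0.9, 1.0, 0.0]
gripper_width: 0.0433
grasp_force: 20.0
```

Emit:
play_rows:
  increments:
    - {"dx": -0.0014, "dy": 0, "dz": 0.0017, "wx": 0, "wy": 0, "wz": 0, "claw": 0.038}
    - {"dx": -0.0025, "dy": 0, "dz": 0.003, "wx": 0, "wy": 0, "wz": 0, "claw": 0.038}
    - {"dx": -0.0033, "dy": 0, "dz": 0.004, "wx": 0, "wy": 0, "wz": 0, "claw": 0.038}
    - {"dx": -0.0037, "dy": 0, "dz": 0.0044, "wx": 0, "wy": 0, "wz": 0, "claw": 0.038}
    - {"dx": -0.0037, "dy": 0, "dz": 0.0044, "wx": 0, "wy": 0, "wz": 0, "claw": 0.038}

```text
time_s: 17.53
tool_pos: [0.6087, -0.2813, 0.0548]
orientation: [0.66, -2.369, 0.238]
force: [0.3, -0.5, -0.1]
gripper_width: 0.0434
grasp_force: 20.0
```

Emit:
play_rows:
  increments:
    - {"dx": -0.0004, "dy": 0, "dz": 0.0005, "wx": 0, "wy": 0, "wz": 0, "claw": 0.038}
    - {"dx": -0.0008, "dy": 0, "dz": 0.001, "wx": 0, "wy": 0, "wz": 0, "claw": 0.038}
    - {"dx": -0.0008, "dy": 0, "dz": 0.001, "wx": 0, "wy": 0, "wz": 0, "claw": 0.038}

```text
time_s: 17.78
tool_pos: [0.6088, -0.2813, 0.0542]
orientation: [0.659, -2.369, 0.238]
force: [-0.2, 0.5, 3.8]
gripper_width: 0.0437
grasp_force: 20.0
```

Emit:
play_rows:
  increments:
    - {"dx": 0, "dy": 0, "dz": 0, "wx": 0, "wy": 0, "wz": 0, "claw": 0.046}
    - {"dx": 0, "dy": 0, "dz": 0, "wx": 0, "wy": 0, "wz": 0, "claw": 0.054}
    - {"dx": 0, "dy": 0, "dz": 0, "wx": 0, "wy": 0, "wz": 0, "claw": 0.062}
    - {"dx": 0, "dy": 0, "dz": -0.002, "wx": 0, "wy": 0, "wz": 0, "claw": 0.062}
    - {"dx": 0, "dy": 0, "dz": -0.02, "wx": 0, "wy": 0, "wz": 0, "claw": 0.062}
    - {"dx": 0, "dy": 0, "dz": -0.06, "wx": 0, "wy": 0, "wz": 0, "claw": 0.062}
    - {"dx": 0, "dy": 0, "dz": -0.1, "wx": 0, "wy": 0, "wz": 0, "claw": 0.062}
    - {"dx": 0, "dy": 0, "dz": -0.13, "wx": 0, "wy": 0, "wz": 0, "claw": 0.062}
    - {"dx": 0, "dy": 0, "dz": -0.13, "wx": 0, "wy": 0, "wz": 0, "claw": 0.062}

```text
time_s: 18.53
tool_pos: [0.6847, -0.2341, 0.1582]
orientation: [0.664, -2.376, 0.239]
force: [0.8, 0.6, 1.0]
gripper_width: 0.0621
grasp_force: 0.0
```

```bash
python3 -c "
from h import *
s=wrist('w13'); redlist(s,200)
print(robot.state()['force'])
t=snapshot('top'); P=cloud(t)
for n,(u,v) in dict(start=(244,127),reset=(230,129)).items():
    q=P[v-4:v+5,u-4:u+5].reshape(-1,3); q=q[q[:,2]>.09]; print(n,len(q),q.mean(0))
inc(([.64,.08,.24],down(90)),([.64,.08,.24],tip(211,20,140)))
"
```

```text
[304.9 132.6] 1656 ztop 0.0634 mean [ 0.5431 -0.2631] circ 0.542 -0.2634 r 0.0218
[253.9 177.8] 1856 ztop 0.0634 mean [ 0.6127 -0.2807] circ 0.6116 -0.2814 r 0.0218
[361.5 178.4] 1965 ztop 0.0633 mean [ 0.5608 -0.1942] circ 0.5596 -0.1943 r 0.0218
[305.  226.9] 1466 ztop 0.0634 mean [ 0.6292 -0.2176] circ 0.6287 -0.2121 r 0.0219
[425.9 228.5] 2129 ztop 0.0634 mean [ 0.5782 -0.1264] circ 0.5784 -0.1255 r 0.022
[-0.5608 -0.7018 -0.0371]
start 57 [0.6581 0.0782 0.0986]
reset 66 [0.6501 0.123  0.0986]
t 18.63 p [ 0.6811 -0.2374  0.1539] zt [-0.5488 -0.3314 -0.7675] yt [-0.5174  0.8557  0.0004] w 0.0621 q [ 0.3944  1.0126 -0.6955  1.244   0.7788  1.7928  1.7476]
-> d [-0.044   0.2929 -0.1487] w [-0.1887 -0.6785  0.5216] rows 7.9
-> d [-0.044   0.2929 -0.1487] w [ 0.0533 -0.3441 -0.3072] rows 7.9
```

Both spares are seated (tops at 0.0634, within 1 mm of the pocket centres). Next are the buttons: move above the box with the gripper shut.

```bash
python3 -c "
from h import *
inc(([.655,.08,.24],down(11)))
"
```

```text
t 18.63 p [ 0.6811 -0.2374  0.1539] zt [-0.5488 -0.3314 -0.7675] yt [-0.5174  0.8557  0.0004] w 0.0621 q [ 0.3944  1.0126 -0.6955  1.244   0.7788  1.7928  1.7476]
-> d [-0.0538  0.2851 -0.1569] w [-0.6648 -0.4648  1.8339] rows 16.0
```

Emit:
play_rows:
  increments:
    - {"dx": 0.02, "dy": 0, "dz": -0.025, "wx": 0, "wy": 0, "wz": 0, "claw": 0.04}
    - {"dx": 0.038, "dy": 0, "dz": -0.046, "wx": -0.665, "wy": -0.465, "wz": 1.834, "claw": 0.02}
    - {"dx": 0.03, "dy": 0.02, "dz": -0.08, "wx": -0.665, "wy": -0.465, "wz": 1.834, "claw": 0}
    - {"dx": -0.054, "dy": 0.285, "dz": -0.157, "wx": -0.665, "wy": -0.465, "wz": 1.834, "claw": 0}
    - {"dx": -0.054, "dy": 0.285, "dz": -0.157, "wx": -0.665, "wy": -0.465, "wz": 1.834, "claw": 0}
    - {"dx": -0.054, "dy": 0.285, "dz": -0.157, "wx": -0.665, "wy": -0.465, "wz": 1.834, "claw": 0}
    - {"dx": -0.054, "dy": 0.285, "dz": -0.157, "wx": -0.665, "wy": -0.465, "wz": 1.834, "claw": 0}
    - {"dx": -0.054, "dy": 0.285, "dz": -0.157, "wx": -0.665, "wy": -0.465, "wz": 1.834, "claw": 0}
    - {"dx": -0.054, "dy": 0.285, "dz": -0.157, "wx": -0.665, "wy": -0.465, "wz": 1.834, "claw": 0}
    - {"dx": -0.054, "dy": 0.285, "dz": -0.157, "wx": -0.665, "wy": -0.465, "wz": 1.834, "claw": 0}
    - {"dx": -0.054, "dy": 0.285, "dz": -0.157, "wx": -0.665, "wy": -0.465, "wz": 1.834, "claw": 0}
    - {"dx": -0.054, "dy": 0.285, "dz": -0.157, "wx": -0.665, "wy": -0.465, "wz": 1.834, "claw": 0}
    - {"dx": -0.054, "dy": 0.285, "dz": -0.157, "wx": -0.665, "wy": -0.465, "wz": 1.834, "claw": 0}
    - {"dx": -0.054, "dy": 0.285, "dz": -0.157, "wx": -0.665, "wy": -0.465, "wz": 1.834, "claw": 0}
    - {"dx": -0.054, "dy": 0.285, "dz": -0.157, "wx": -0.665, "wy": -0.465, "wz": 1.834, "claw": 0}
    - {"dx": -0.054, "dy": 0.285, "dz": -0.157, "wx": -0.665, "wy": -0.465, "wz": 1.834, "claw": 0}
    - {"dx": -0.054, "dy": 0.285, "dz": -0.157, "wx": -0.665, "wy": -0.465, "wz": 1.834, "claw": 0}
    - {"dx": -0.054, "dy": 0.285, "dz": -0.157, "wx": -0.665, "wy": -0.465, "wz": 1.834, "claw": 0}
    - {"dx": -0.054, "dy": 0.285, "dz": -0.157, "wx": -0.665, "wy": -0.465, "wz": 1.834, "claw": 0}

```text
time_s: 20.22
tool_pos: [0.6538, 0.0783, 0.2388]
orientation: [-1.995, -2.424, 0.005]
force: [0.5, 0.0, 0.8]
gripper_width: 0.0006
grasp_force: 0.0
```

```bash
python3 -c "
from h import *
s=wrist('w14'); redlist(s,200); P=cloud(s)
m=((P[...,2]>.0965)&(P[...,2]<.105)).astype(np.uint8); k,l,st,c=cv2.connectedComponentsWithStats(cv2.morphologyEx(m,cv2.MORPH_OPEN,np.ones((3,3))))
for i in range(1,k):
    if st[i,4]>80: q=P[l==i]; print(c[i].round(),st[i,4],q.mean(0),cv2.minEnclosingCircle(q[:,:2].astype(np.float32)))
inc()
"
```

```text
[260.5 217.2] 476 ztop 0.1069 mean [0.6668 0.0398] circ 0.6675 0.0333 r 0.0174
[260. 132.] 428 [0.6503 0.1183 0.1014] ((0.6503931879997253, 0.11805525422096252), 0.010929171927273273)
[260. 176.] 394 [0.6584 0.0777 0.1014] ((0.6585010290145874, 0.07696399837732315), 0.01100504957139492)
[261. 213.] 246 [0.6667 0.0419 0.1019] ((0.6675348281860352, 0.03389355540275574), 0.01872604712843895)
[480. 242.] 86 [0.8908 0.0531 0.0972] ((0.8920363187789917, 0.05313047021627426), 0.010402058251202106)
t 20.27 p [0.6544 0.0782 0.2388] zt [-0.004  -0.0005 -1.    ] yt [ 0.9813  0.1926 -0.0041] w 0.0002 q [ 0.0096  0.5188 -0.3257  1.7217  0.1973  0.9375 -0.2003]
```

View pics/w14.png

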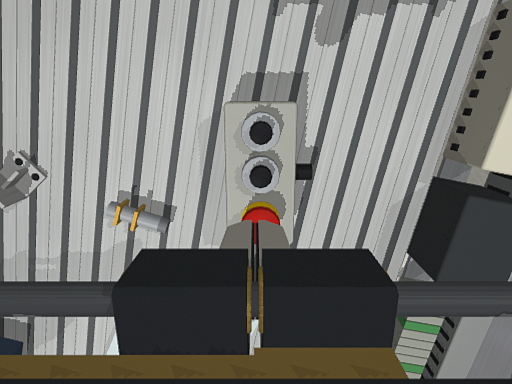

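Reset is at (260,132), start at (260,176) and the mushroom at (260,215). Press reset first.

```bash
python3 -c "
from h import *
R=down(11)
inc(([.6495,.1185,.12],R),([.6495,.1185,.0957],R),([.6577,.0776,.12],R),([.6577,.0776,.0957],R))
"
```

```text
t 20.27 p [0.6544 0.0782 0.2388] zt [-0.004  -0.0005 -1.    ] yt [ 0.9813  0.1926 -0.0041] w 0.0002 q [ 0.0096  0.5188 -0.3257  1.7217  0.1973  0.9375 -0.2003]
-> d [0.0404 0.0034 0.1188] w [-0.0041 -0.0003  0.0019] rows 3.0
-> d [0.0404 0.0035 0.1431] w [-0.0041 -0.0003  0.0019] rows 3.6
-> d [-0.0013  0.0036  0.1188] w [-0.0041 -0.0003  0.0019] rows 2.8
-> d [-0.0013  0.0037  0.1431] w [-0.0041 -0.0003  0.0019] rows 3.4
```

Emit:
play_rows:
  increments:
    - {"dx": 0.04, "dy": 0.0034, "dz": 0, "wx": -0.004, "wy": 0, "wz": 0.002, "claw": 0}
    - {"dx": 0.0404, "dy": 0.0034, "dz": 0.04, "wx": -0.004, "wy": 0, "wz": 0.002, "claw": 0}
    - {"dx": 0.0404, "dy": 0.0034, "dz": 0.08, "wx": -0.004, "wy": 0, "wz": 0.002, "claw": 0}
    - {"dx": 0.0404, "dy": 0.0034, "dz": 0.115, "wx": -0.004, "wy": 0, "wz": 0.002, "claw": 0}
    - {"dx": 0.0404, "dy": 0.0034, "dz": 0.129, "wx": -0.004, "wy": 0, "wz": 0.002, "claw": 0}
    - {"dx": 0.0404, "dy": 0.0034, "dz": 0.135, "wx": -0.004, "wy": 0, "wz": 0.002, "claw": 0}
    - {"dx": 0.0404, "dy": 0.0034, "dz": 0.139, "wx": -0.004, "wy": 0, "wz": 0.002, "claw": 0}
    - {"dx": 0.0404, "dy": 0.0034, "dz": 0.143, "wx": -0.004, "wy": 0, "wz": 0.002, "claw": 0}
    - {"dx": 0.0404, "dy": 0.0034, "dz": 0.143, "wx": -0.004, "wy": 0, "wz": 0.002, "claw": 0}
    - {"dx": 0.0404, "dy": 0.0034, "dz": 0.143, "wx": -0.004, "wy": 0, "wz": 0.002, "claw": 0}

```text
time_s: 21.1
tool_pos: [0.6509, 0.1189, 0.0976]
orientation: [2.001, 2.419, 0.004]
force: [-3.2, -0.4, 3.9]
gripper_width: 0.0006
grasp_force: 2.0
```

Emit:
play_rows:
  increments:
    - {"dx": 0, "dy": 0, "dz": 0.0015, "wx": 0, "wy": 0, "wz": 0, "claw": 0}
    - {"dx": 0, "dy": 0, "dz": 0.003, "wx": 0, "wy": 0, "wz": 0, "claw": 0}
    - {"dx": 0, "dy": 0, "dz": 0.003, "wx": 0, "wy": 0, "wz": 0, "claw": 0}
    - {"dx": 0, "dy": 0, "dz": 0.003, "wx": 0, "wy": 0, "wz": 0, "claw": 0}

```text
time_s: 21.43
tool_pos: [0.6512, 0.119, 0.0962]
orientation: [2.0, 2.418, 0.005]
force: [-6.7, -3.5, 19.3]
gripper_width: 0.0007
grasp_force: 9.8
```

Emit:
play_rows:
  increments:
    - {"dx": 0, "dy": 0, "dz": -0.01, "wx": 0, "wy": 0, "wz": 0, "claw": 0}
    - {"dx": 0, "dy": 0, "dz": -0.04, "wx": 0, "wy": 0, "wz": 0, "claw": 0}
    - {"dx": 0, "dy": 0, "dz": -0.04, "wx": 0, "wy": 0, "wz": 0, "claw": 0}
    - {"dx": -0.02, "dy": 0, "dz": -0.04, "wx": 0, "wy": 0, "wz": 0, "claw": 0}
    - {"dx": -0.0417, "dy": 0, "dz": -0.04, "wx": 0, "wy": 0, "wz": 0, "claw": 0}
    - {"dx": -0.0417, "dy": 0, "dz": -0.04, "wx": 0, "wy": 0, "wz": 0, "claw": 0}
    - {"dx": -0.0417, "dy": 0, "dz": -0.025, "wx": 0, "wy": 0, "wz": 0, "claw": 0}

```text
time_s: 22.02
tool_pos: [0.661, 0.0771, 0.1212]
orientation: [2.002, 2.414, 0.01]
force: [0.9, 0.1, -0.1]
gripper_width: 0.0006
grasp_force: 0.0
```

Emit:
play_rows:
  increments:
    - {"dx": 0, "dy": 0, "dz": 0.01, "wx": 0, "wy": 0, "wz": 0, "claw": 0}
    - {"dx": 0, "dy": 0, "dz": 0.018, "wx": 0, "wy": 0, "wz": 0, "claw": 0}
    - {"dx": 0, "dy": 0, "dz": 0.022, "wx": 0, "wy": 0, "wz": 0, "claw": 0}
    - {"dx": 0, "dy": 0, "dz": 0.025, "wx": 0, "wy": 0, "wz": 0, "claw": 0}
    - {"dx": 0, "dy": 0, "dz": 0.025, "wx": 0, "wy": 0, "wz": 0, "claw": 0}
    - {"dx": 0, "dy": 0, "dz": 0.025, "wx": 0, "wy": 0, "wz": 0, "claw": 0}

```text
time_s: 22.52
tool_pos: [0.6585, 0.0788, 0.0961]
orientation: [2.0, 2.419, 0.004]
force: [-7.1, -2.7, 24.3]
gripper_width: 0.0004
grasp_force: 12.4
```

Start is fully in. Retreat upward and verify.

Emit:
play_rows:
  increments:
    - {"dx": 0, "dy": 0, "dz": -0.01, "wx": 0, "wy": 0, "wz": 0, "claw": 0}
    - {"dx": 0, "dy": 0, "dz": -0.05, "wx": 0, "wy": 0, "wz": 0, "claw": 0}
    - {"dx": 0, "dy": 0, "dz": -0.09, "wx": 0, "wy": 0, "wz": 0, "claw": 0}
    - {"dx": 0, "dy": 0, "dz": -0.13, "wx": 0, "wy": 0, "wz": 0, "claw": 0}
    - {"dx": 0, "dy": 0, "dz": -0.15, "wx": 0, "wy": 0, "wz": 0, "claw": 0}
    - {"dx": 0, "dy": 0, "dz": -0.15, "wx": 0, "wy": 0, "wz": 0, "claw": 0}
    - {"dx": 0, "dy": 0, "dz": -0.15, "wx": 0, "wy": 0, "wz": 0, "claw": 0}

```text
time_s: 23.1
tool_pos: [0.6584, 0.0789, 0.2447]
orientation: [2.0, 2.419, 0.006]
force: [0.8, 0.0, -1.3]
gripper_width: 0.0004
grasp_force: 0.0
```

```bash
python3 -c "
from h import *
s=wrist('w15'); P=cloud(s)
m=((P[...,2]>.0965)&(P[...,2]<.105)).astype(np.uint8); k,l,st,c=cv2.connectedComponentsWithStats(cv2.morphologyEx(m,cv2.MORPH_OPEN,np.ones((3,3))))
for i in range(1,k):
    if st[i,4]>80: print(c[i].round(),st[i,4],P[l==i].mean(0))
redlist(snapshot('scene'),60)
print(order.finish_job())
"
```

```text
[254. 132.] 404 [0.6505 0.1184 0.1015]
[254. 175.] 370 [0.6583 0.0774 0.1014]
[255. 212.] 282 [0.6662 0.0411 0.1021]
[153.8 177.9] 112 ztop 0.0637 mean [ 0.6142 -0.2749] circ 0.6155 -0.2766 r 0.0212
[184.  183.1] 113 ztop 0.0638 mean [ 0.5623 -0.188 ] circ 0.5619 -0.1886 r 0.0204
[161.4 190. ] 121 ztop 0.0637 mean [ 0.6314 -0.2061] circ 0.6312 -0.2073 r 0.0218
[192.7 195.8] 116 ztop 0.064 mean [ 0.5814 -0.1197] circ 0.5799 -0.1202 r 0.0203
[169.9 203.3] 127 ztop 0.0638 mean [ 0.6491 -0.1365] circ 0.6501 -0.1363 r 0.0206
[199.8 225.3] 147 ztop 0.1071 mean [0.6716 0.0327] circ 0.6706 0.0317 r 0.0182
the job is handed in; nothing more can be done
None
```

The job is handed in at about 23 s; no verdict was returned. By camera, both spares lie flat and fully down in the two empty pockets; reset then start were each pressed fully in and are out again.

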